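# Bring a levelled specimen out of the hand press with a spatula and load it in the stage

## Robot

A 7-joint arm with a two-finger parallel gripper is mounted at the origin on a cart in front of the work surface, level with it; the furniture and walls round the work are solid. World frame = base frame: x ahead of the robot, y to its left, z up, the work surface at z = 0. Lengths are in m, angles in rad, forces in N, time in s.
With the tool pointing down it reaches from about 0.425 to 0.875 m from the base axis. Payload 4.7 kg.
Tool frame: the origin (TCP) lies midway between the tips of the shut fingers; the grasp point (between the pads) lies 19 mm behind it (ctrl.grip_point_offset is the distance from the TCP to the grasp point, in m); z points along the fingers, y is the line along which they close (so a half turn about z gives the same grasp; the last joint's range is limited). The gripper opens to 87 mm and grips with 3 to 60 N. Pads are 19 mm wide; open, the fingers measure 117 mm over their backs; the gripper's body (75 mm by 190 mm) begins 51 mm behind the grasp point.
Start: joints at [1.326, 0.321, -0.07, 1.45, 0.023, 1.371, -0.057], TCP at [0.166, -0.628, 0.202] pointing down, gripper open.
Joint ranges: [-2.86, 2.86], [-0.3, 2.09], [-1.38, 1.24], [0.06, 2.45], [-1.56, 4.7], [0.09, 2.05], [-2.69, 2.69]. Speed limits (rad/s): [2.57, 2.57, 3.14, 3.14, 3.14, 3.14, 3.14].

## Interface

Orientations are given as a rotation vector (axis times angle).
In Python, from bench import ctrl gives the robot as it stands. The module is installed in compiled form; this text tells all that it offers.
- The arm moves only by the shell command python3 -m handwheel 'ROWS' [OPENING] [FORCE]. ROWS is JSON, a list of rows, each an object of numbers: "x", "y", "z": the shift along the tool's x, y, z in m; "wx", "wy", "wz": the turn, a rotation vector about the tool's x, y, z in degrees. A call has 1 to 10 rows; each row is the pose to reach, as a shift and turn from the pose commanded when the call began, along the tool's axes at that moment; what a row does not reach only later rows make up. A row lasts 1/12 s, in which the tool goes at most 41.7 mm and 7.16 degrees, less where a joint would pass 70% of its speed; a pose out of reach is approached as far as the arm can. A call with a gripper value outside its range is refused whole. OPENING is the finger opening in m, from 0 to 0.087, set as the call begins (- or left out, the last holds). The fingers move at their own pace and stop on an object; FORCE is the grip in N (left out, the last holds). Time passes only in rows, so rows that repeat a pose let the fingers close. It gives the time, the measured TCP pose, the force, the opening and the grip force at its end, in the units of the state.
- ctrl.get_state(): the state, without advancing time (a new reading comes with each control period).
- ctrl.get_image(name): name is "side" or "top" or "wrist"; returns a dict with "image" (384x512x3 uint8, red, green, blue), "K" (3x3 intrinsics, pixels), "k1" (the pictures are not rectified: a ray, as slopes to the right and down, at radius r is drawn at 1 + k1 r^2 times it, then the intrinsics apply), "world_to_cam" (4x4, takes a point from world to camera coordinates); the wrist camera has in their place "hand_eye" (4x4, takes a point from camera to tool coordinates, whose origin is the TCP and whose axes are the flange's). Camera axes: x right, y down, z forward; pixel columns grow to the right and rows downward; lengths in m; the calibration is good to about 2 mm. A picture is of the moment at which its call begins: read the wrist's pose just before it. There is no depth.
- ctrl.close_job(): hands the job in; it is judged then, once.
The state is a dict: "time": time; "joint_positions": joint angles; "qd": joint speeds; "joint_torque": joint torques, N m; "position": TCP position; "tool_rot": TCP orientation; "ft_force": force on the tool from outside, world axes, zero at the start; "torque": the same for the moment, N m; "grip_width": opening from 0.0 (shut) to 1.0 (fully open); "grip_force": force on a finger pad.
Only numpy, scipy, OpenCV 4.12 (cv2) and the standard library are available. Lean on these libraries where they do the work, as an engineer would, in place of code of your own. Each camera call takes 0.05 s, during which the arm holds its last target. There are 200 camera calls.

## Task

The red specimen on its clay has just been levelled and stands on its small aluminium carrier under the plunger of the hand press, where there is no room for fingers from above. Slide the spatula's blade under the carrier between its runners, lift it out level, set it down on the bench, draw the blade out and lay the spatula flat on the bench; then take the carrier by its sides and set it fully home in the fenced seat of the stage. Keep the specimen standing in the middle of the carrier, touch neither it nor the clay with the gripper, do not knock it against the press, and leave the other things on the bench where they are.

Things in the scene. Friction and masses are not known exactly. Their poses are not given: they have to be found in the camera images.
- spatula_grip (a point): Middle of the spatula's blue handle, half-way up: flat-sided, 100 mm long (x), 18 wide (y), 28 high (z), 14 mm above the spatula's underside. It lies on the bench between press and stage, where nothing else stands; x points towards the blade, z up. The underside of handle, tang and blade is one plane. About 0.11 kg, balanced some 30 mm ahead of this point.
- spatula_tip (a point): Middle of the front edge of the stainless blade, 135 mm ahead of the handle's middle, about 1 mm above the underside. The blade is 36 mm wide, 2.5 thick and 74 long (last 6 mm thinner, rounded); behind it a tang 16 wide, 5 thick; the handle's front face is 85 mm behind the tip.
- carrier_mid (a point): Centre, half-way up, of the specimen carrier: an aluminium plate 56 (x) by 70 mm (y), 3 thick, on two runners 6 wide, 10 high under its long edges; 13 high in all, 0.06 kg. Under it a tunnel 44 wide, 10 high runs along y, open at both ends. It starts on the press pad, y along the pad's y within 3 degrees. Clay and specimen stand loose on it, 32 mm high, about 0.08 kg.
- specimen_mid (a point): Centre of the red mounted specimen, an upright cylinder (axis z) 25 mm in diameter, 15 high, standing loose on the grey-green clay block (33 x 51 mm, 17 high, long way along the carrier's y) in the middle of the carrier.
- press_pad (a point): Middle of the top of the pad (56 mm across) on the base of the fixed hand press, 18 mm above the bench, straight below the plunger (36 mm thick, from 88 to 250 mm above the bench). z up; y points to the open side, turned to the robot, where nothing of the press stands beyond the base; x points to the column.
- stage_seat (a point): Centre of the seat floor on the fixed stage (dark block 104 x 116 mm, two micrometer heads), 30 mm above the bench; z up. It takes the carrier, y along this y either way round, 2 mm play each side. Fences 8 mm high: across both ends at y = 37 and -37, and at x = 30 and -30 only the last 16 mm of each side, so 42 mm are open mid-side for the fingers, over level floor out to x = 50 and -50.
- press: The fixed hand press; axes as told for the pad, origin on the bench 26 mm from the pad's middle towards -x. Base 14 mm high, x -19 to 111, y -45 to 45 mm. Column at x 57 to 105, y -15 to 15, up to 189 high. Lever arm at y -21 to -41, x -110 to 52, 161 to 240 high.
- black_specimen: Bystander: black mounted specimen, 30 mm cylinder, 18 high. Origin under its centre.
- dish: Bystander: clear petri dish, 61 mm, 13 high. Origin under its centre.
- loupe: Bystander: black stand loupe, 36 mm cylinder, 36 high. Origin under its centre. Just beyond it the tall fixed white tester begins (x over 0.47, y below -0.36, 0.67 m high).
- round_block: Bystander: round steel reference block, 52 mm, 12 high. Origin under its centre.
- tweezers: Bystander: pointed tweezers on their side, 127 mm along y, 9 high. Origin under the middle.
- dropper_bottle: Bystander: small amber dropper bottle, 33 mm, 102 high. Origin under its centre.
- pen: Bystander: white pen, 145 mm along y, 9 high. Origin under the middle.
There are look-alikes about, which are no part of the job. What is shaped like the part that bears carrier_mid but pink is not meant.

How it is judged:
By the outcome, as a careful person would: the job done as asked, in the order asked, and still so for the second after the job is handed in, with the robot touching nothing.
It also fails if it takes over 67 s, if anything falls off the work surface, if the arm or the gripper's body presses on something with over 40 N, if the wrist force passes 120 N, or if a joint passes its speed limit or range.

## Working session

There is one attempt and no reset: what is moved stays moved. The work goes in short steps, Python scripts to look and compute and a shell command to move; the robot and the scene stay as the last step left them, time stands still between calls to the robot, and variables do not carry over. Pictures are saved under pics/ and viewed, at most 10 in all, crops included, and the job is handed in when it is done.

```bash
mkdir -p pics
cat > h.py <<'E'
import numpy as np, cv2, json
from bench import ctrl
from scipy.spatial.transform import Rotation as R
def state(): return ctrl.get_state()
def grab(n):
    s=ctrl.get_state(); d=ctrl.get_image(n)
    if n=='wrist':
        T=np.eye(4);T[:3,:3]=R.from_rotvec(s['tool_rot']).as_matrix();T[:3,3]=s['position']
        c2w=T@np.array(d['hand_eye'])
    else: c2w=np.linalg.inv(np.array(d['world_to_cam']))
    d['c2w']=c2w; return d
def save(d,f,scale=1.5):
    im=cv2.cvtColor(np.array(d['image']),cv2.COLOR_RGB2BGR); cv2.imwrite(f,cv2.resize(im,None,fx=scale,fy=scale,interpolation=cv2.INTER_CUBIC))
def rays(d,px):
    px=np.atleast_2d(np.array(px,float)); K=np.array(d['K']);k=d['k1']
    q=np.c_[(px[:,0]-K[0,2])/K[0,0],(px[:,1]-K[1,2])/K[1,1]]
    D=np.array([k,0,0,0,0],float)
    p=cv2.undistortPoints(px.reshape(-1,1,2),K,D).reshape(-1,2)
    v=np.c_[p,np.ones(len(p))]@d['c2w'][:3,:3].T
    return d['c2w'][:3,3],v/np.linalg.norm(v,axis=1)[:,None]
def onplane(d,px,z):
    o,v=rays(d,px); return o+v*((z-o[2])/v[:,2])[:,None]
def proj(d,P):
    P=np.atleast_2d(P); w=np.linalg.inv(d['c2w']); c=P@w[:3,:3].T+w[:3,3]
    x=c[:,:2]/c[:,2:]; x=x*(1+d['k1']*(x**2).sum(1))[:,None]
    K=np.array(d['K']); return np.c_[x[:,0]*K[0,0]+K[0,2],x[:,1]*K[1,1]+K[1,2]]
E
python3 - <<'E'
from h import *
s=state(); print({k:np.round(v,3) for k,v in s.items()})
for n in ['side','top']:
    d=grab(n); save(d,f'pics/{n}0.png'); print(n,np.round(d['c2w'],3).tolist(),d['k1'],np.array(d['K']).tolist())
d=grab('wrist');print(np.round(d['hand_eye'],3).tolist()); np.save('w.npy',d['image'])
E
```

```text
{'time': np.float64(0.0), 'joint_positions': array([ 1.326,  0.322, -0.07 ,  1.452,  0.023,  1.371, -0.057]), 'qd': array([-0.002,  0.   , -0.001,  0.002,  0.   , -0.001, -0.001]), 'joint_torque': array([ 1.0000e-03, -4.9128e+01, -4.0400e-01, -3.1253e+01, -6.4000e-02,
        4.4000e-02,  0.0000e+00]), 'position': array([ 0.166, -0.628,  0.201]), 'tool_rot': array([-3.113e+00, -4.050e-01,  1.000e-03]), 'ft_force': array([-0.269,  0.151, -0.703]), 'torque': array([ 0.019, -0.03 ,  0.002]), 'grip_force': np.float64(0.0), 'grip_width': np.float64(1.0)}
side [[-0.934, -0.172, 0.314, 0.098], [-0.357, 0.421, -0.834, 1.144], [0.011, -0.891, -0.455, 0.689], [0.0, 0.0, 0.0, 1.0]] -0.03103173361516988 [[405.1115214058953, 0.0, 261.04687919011985], [0.0, 405.1115214058953, 193.81161171597608], [0.0, 0.0, 1.0]]
top [[0.412, -0.839, 0.356, -0.153], [-0.911, -0.379, 0.162, -0.283], [-0.001, -0.391, -0.92, 1.771], [0.0, 0.0, 0.0, 1.0]] -0.022639858731149817 [[431.90312416737567, 0.0, 256.28949675364714], [0.0, 431.90312416737567, 197.16108705811357], [0.0, 0.0, 1.0]]
[[0.0, -0.965, -0.264, 0.072], [1.0, 0.0, -0.0, 0.001], [0.001, -0.264, 0.965, -0.184], [0.0, 0.0, 0.0, 1.0]]
```

View pics/top0.png

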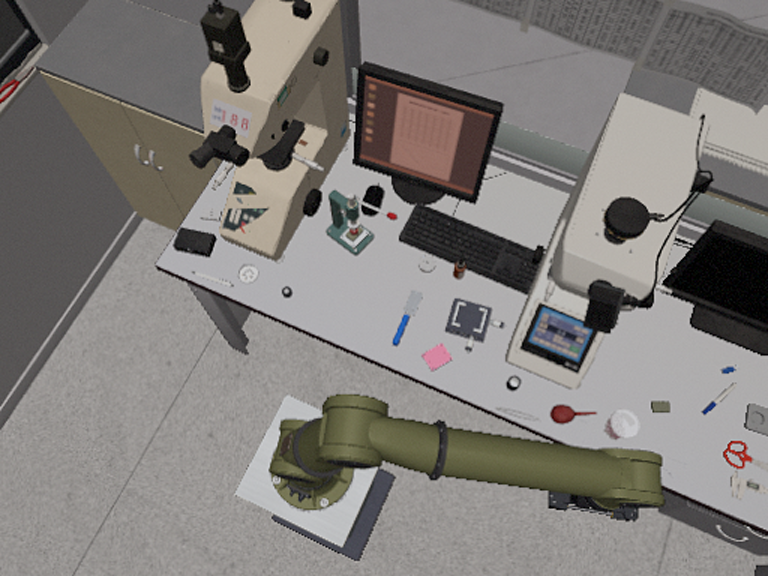

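View pics/side0.png

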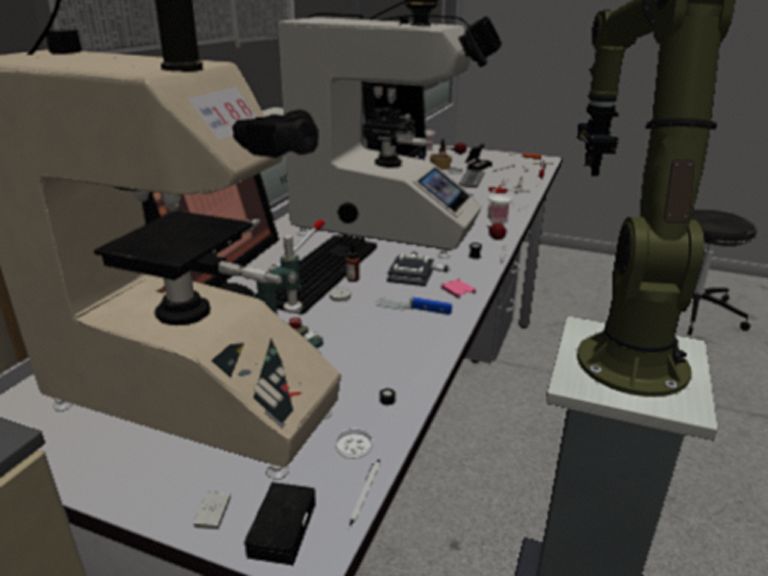

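Top view (1.5×): press at (350,222) with the red specimen at (353,232), spatula handle (401,330) with blade to (416,293), stage (468,318), and a pink look-alike at (436,357). The side view shows the same, with the press half hidden. Rough positions first, then a wrist look.

Run:
```python
from h import *
d=grab('top')
for n,p,z in [('handle',(401,330),.028),('tip',(416,292),0),('tang',(408,312),.0),('stage',(468,318),.03),('pad',(352,238),.018),('red',(353,230),.06),('pink',(436,357),.0),('bottle',(460,272),.05),('dish?',(427,266),.01),('blk',(287,291),.018),('loupe',(513,382),.036)]:
    print(n,np.round(onplane(d,np.array([p])/1.5-0.17,z)[0],3))
hsv=cv2.cvtColor(d['image'],cv2.COLOR_RGB2HSV)
m=cv2.inRange(hsv,(100,150,80),(125,255,255)); n,l,st,c=cv2.connectedComponentsWithStats(m)
for i in range(1,n):
    if st[i,4]>15: print(st[i],c[i],onplane(d,[c[i]],.025).round(3))
```

```text
handle [ 0.445 -0.063  0.028]
tip [ 0.583 -0.052  0.   ]
tang [ 0.514 -0.056  0.   ]
stage [ 0.557 -0.224  0.03 ]
pad [0.66  0.195 0.018]
red [0.666 0.193 0.06 ]
pink [ 0.421 -0.184  0.   ]
bottle [ 0.674 -0.151  0.05 ]
dish? [ 0.671 -0.05   0.01 ]
blk [0.422 0.294 0.018]
loupe [ 0.43  -0.407  0.036]
[262 210  11  20  73] [266.67123288 219.36986301] [[ 0.447 -0.06   0.025]]
[482 245   7   4  20] [485.3  246.45] [[ 0.715 -0.949  0.025]]
[469 268   8   8  25] [472.68 271.64] [[ 0.586 -0.926  0.025]]
```

```bash
cat >> h.py <<'E'
def row(p,yaw=None,rot=None):
    """tool-frame row (mm-rounded) taking current measured pose to world p, tool down with tool x at yaw deg"""
    s=state(); M=R.from_rotvec(s['tool_rot'])
    T=rot if rot is not None else R.from_matrix(np.c_[[np.cos(np.radians(yaw)),np.sin(np.radians(yaw)),0],[np.sin(np.radians(yaw)),-np.cos(np.radians(yaw)),0],[0,0,-1]])
    t=M.inv().apply(np.array(p)-s['position']); w=(M.inv()*T).as_rotvec(degrees=True)
    print('row',np.round(t,4),np.round(w,2),'now',np.round(s['position'],4), 't',round(float(s['time']),2))
E
python3 -c "
from h import *
row([.40,-.40,.33],0);row([.48,0.02,.33],0)"
```

```text
row [ 0.2844 -0.1607 -0.1287] [-6.000e-02  1.000e-02  1.483e+01] now [ 0.1662 -0.628   0.2011] t 0.2
row [ 0.4692 -0.5463 -0.1283] [-6.000e-02  1.000e-02  1.483e+01] now [ 0.1662 -0.628   0.2011] t 0.2
```

```bash
python3 -m handwheel '[{"x":0.03,"y":-0.02,"z":-0.03},{"x":0.06,"y":-0.04,"z":-0.05},{"x":0.09,"y":-0.06,"z":-0.07},{"x":0.12,"y":-0.08,"z":-0.09},{"x":0.15,"y":-0.1,"z":-0.11,"wz":5},{"x":0.18,"y":-0.125,"z":-0.128,"wz":10},{"x":0.21,"y":-0.15,"z":-0.128,"wz":14.8},{"x":0.24,"y":-0.175,"z":-0.128,"wz":14.8},{"x":0.27,"y":-0.2,"z":-0.128,"wz":14.8},{"x":0.3,"y":-0.225,"z":-0.128,"wz":14.8}]'; python3 -c "
from h import *
row([.48,0.02,.33],0)"
```

```text
row [ 0.4692 -0.5463 -0.1283] [-6.000e-02  1.000e-02  1.483e+01] now [ 0.1662 -0.628   0.2011] t 0.2invalid input at $[0]: expected keys x, y, z, wx, wy, wz
```

```bash
python3 -m handwheel '[{"x":0.12,"y":-0.08,"z":-0.09,"wx":0,"wy":0,"wz":0},{"x":0.12,"y":-0.08,"z":-0.09,"wx":0,"wy":0,"wz":0},{"x":0.12,"y":-0.08,"z":-0.09,"wx":0,"wy":0,"wz":5},{"x":0.12,"y":-0.08,"z":-0.09,"wx":0,"wy":0,"wz":10},{"x":0.3,"y":-0.225,"z":-0.128,"wx":0,"wy":0,"wz":14.8},{"x":0.3,"y":-0.225,"z":-0.128,"wx":0,"wy":0,"wz":14.8},{"x":0.3,"y":-0.225,"z":-0.128,"wx":0,"wy":0,"wz":14.8},{"x":0.3,"y":-0.225,"z":-0.128,"wx":0,"wy":0,"wz":14.8},{"x":0.3,"y":-0.225,"z":-0.128,"wx":0,"wy":0,"wz":14.8},{"x":0.3,"y":-0.225,"z":-0.128,"wx":0,"wy":0,"wz":14.8}]'; python3 -c "
from h import *
row([.48,0.02,.33],0)"
```

```text
time: 1.03
position: [0.4013, -0.33, 0.3307]
tool_rot: [-3.142, -0.008, -0.003]
ft_force: [0.5, 0.6, 1.0]
grip_width: 1.005
grip_force: 0.0
row [ 0.0804 -0.3496  0.0009] [-0.   -0.09  0.28] now [ 0.4013 -0.33    0.3307] t 1.03
```

```bash
python3 -m handwheel '[{"x":0.08,"y":-0.35,"z":0,"wx":0,"wy":0,"wz":0.3},{"x":0.08,"y":-0.35,"z":0,"wx":0,"wy":0,"wz":0.3},{"x":0.08,"y":-0.35,"z":0,"wx":0,"wy":0,"wz":0.3},{"x":0.08,"y":-0.35,"z":0,"wx":0,"wy":0,"wz":0.3},{"x":0.08,"y":-0.35,"z":0,"wx":0,"wy":0,"wz":0.3},{"x":0.08,"y":-0.35,"z":0,"wx":0,"wy":0,"wz":0.3},{"x":0.08,"y":-0.35,"z":0,"wx":0,"wy":0,"wz":0.3},{"x":0.08,"y":-0.35,"z":0,"wx":0,"wy":0,"wz":0.3},{"x":0.08,"y":-0.35,"z":0,"wx":0,"wy":0,"wz":0.3},{"x":0.08,"y":-0.35,"z":0,"wx":0,"wy":0,"wz":0.3}]'
python3 - <<'E'
from h import *
import pickle
d=grab('wrist'); pickle.dump(d,open('w1.pkl','wb')); save(d,'pics/w1.png'); print(np.array(d['K']).round(1).tolist(),d['k1'])
E
```

```text
time: 1.87
position: [0.4788, 0.0237, 0.3301]
tool_rot: [-3.139, -0.01, -0.002]
ft_force: [-0.6, -0.1, -0.1]
grip_width: 1.005
grip_force: 0.0
[[338.7, 0.0, 259.8], [0.0, 338.7, 187.9], [0.0, 0.0, 1.0]] -0.07589144527941219
```

View pics/w1.png

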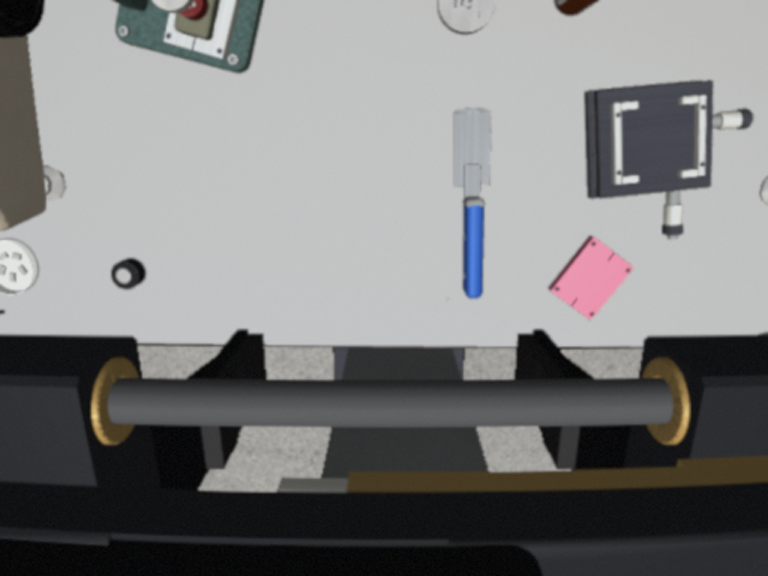

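Wrist view (1.5×): blue handle from (474,203) to (474,297), blade (453–491,108–187), stage seat fences in (612–706,95–185), press base front edge (118,35)–(243,70) with the carrier plate just inside. I'll measure the spatula and stage and get nearer to the press.

Run:
```python
from h import *
import pickle
d=pickle.load(open('w1.pkl','rb')); im=d['image']; hsv=cv2.cvtColor(im,cv2.COLOR_RGB2HSV)
m=cv2.inRange(hsv,(100,150,60),(125,255,255)); n,l,st,c=cv2.connectedComponentsWithStats(m); i=1+np.argmax(st[1:,4])
p=np.argwhere(l==i)[:,::-1]; print('blue',st[i])
q=onplane(d,p,.028); r=cv2.minAreaRect(q[:,:2].astype(np.float32)*1000); print('top28',r)
print('blade',onplane(d,np.array([[455,110],[490,110],[454,186],[490,187],[472,107]])/1.5-.17,.0025).round(4).tolist())
# stage fences: white on dark, z .038
x0,y0,x1,y1=400,58,475,128
g=im[y0:y1,x0:x1].astype(int).min(2); w=np.argwhere(g>150)[:,::-1]+[x0,y0]
n,l,st,c=cv2.connectedComponentsWithStats((g>150).astype(np.uint8))
for i in range(1,n):
  if st[i,4]>40:
    p=np.argwhere(l==i)[:,::-1]+[x0,y0]; q=onplane(d,p,.038)[:,:2]; print('fence',st[i],(np.array(cv2.boxPoints(cv2.minAreaRect((q*1000).astype(np.float32))))).round(1).tolist())
print('seat corners z38',onplane(d,np.array([[612,100],[706,95],[617,185],[708,180]])/1.5-.17,.038).round(4).tolist())
print('base edge z14',onplane(d,np.array([[118,38],[243,70],[258,0]])/1.5-.17,.014).round(4).tolist())
print('beige',onplane(d,np.array([[43,160],[46,210]])/1.5-.17,.05).round(4).tolist())
row([.565,.12,.33],0)
```

```text
blue [310 138  12  60 642]
top28 ((449.1930847167969, -57.727176666259766), (88.55528259277344, 16.030515670776367), 2.5022008419036865)
blade [[0.5841, -0.0378, 0.0025], [0.5847, -0.0717, 0.0025], [0.5114, -0.0394, 0.0025], [0.5108, -0.0755, 0.0025], [0.5872, -0.0542, 0.0025]]
fence [ 54   6  17  55 327] [[525.7999877929688, -250.89999389648438], [528.2999877929688, -273.3999938964844], [601.7999877929688, -265.20001220703125], [599.2999877929688, -242.8000030517578]]
fence [  9  10  17  47 264] [[529.7999877929688, -184.10000610351562], [532.0, -206.5], [593.4000244140625, -200.39999389648438], [591.2000122070312, -178.0]]
fence [54 57 21 13 51] [[509.6000061035156, -253.39999389648438], [514.2000122070312, -283.1000061035156], [531.0999755859375, -280.5], [526.5, -250.6999969482422]]
fence [10 58 16  7 82] [[519.0, -186.1999969482422], [519.4000244140625, -208.5], [527.7999877929688, -208.39999389648438], [527.2999877929688, -186.10000610351562]]
seat corners z38 [[0.5937, -0.1761, 0.038], [0.6014, -0.2651, 0.038], [0.5174, -0.1888, 0.038], [0.5242, -0.2782, 0.038]]
base edge z14 [[0.6505, 0.2808, 0.014], [0.6191, 0.1624, 0.014], [0.6802, 0.1458, 0.014]]
beige [[0.5397, 0.3466, 0.05], [0.4931, 0.3508, 0.05]]
row [ 0.0867 -0.1    -0.0001] [-0.01 -0.02  0.15] now [0.4785 0.0197 0.3299] t 1.92
```

```bash
python3 -m handwheel '[{"x":0.03,"y":-0.035,"z":0,"wx":0,"wy":0,"wz":0},{"x":0.06,"y":-0.07,"z":0,"wx":0,"wy":0,"wz":-4},{"x":0.087,"y":-0.1,"z":0,"wx":0,"wy":0,"wz":-8},{"x":0.087,"y":-0.1,"z":0,"wx":0,"wy":0,"wz":-15},{"x":0.087,"y":-0.1,"z":0,"wx":0,"wy":0,"wz":-15},{"x":0.087,"y":-0.1,"z":0,"wx":0,"wy":0,"wz":-15},{"x":0.087,"y":-0.1,"z":0,"wx":0,"wy":0,"wz":-15}]'
python3 - <<'E'
from h import *
import pickle
d=grab('wrist'); pickle.dump(d,open('w2.pkl','wb')); save(d,'pics/w2.png')
E
```

```text
time: 2.5
position: [0.5659, 0.1132, 0.3296]
tool_rot: [3.115, 0.394, -0.001]
ft_force: [0.4, -0.4, 0.7]
grip_width: 1.005
grip_force: 0.0
```

View pics/w2.png

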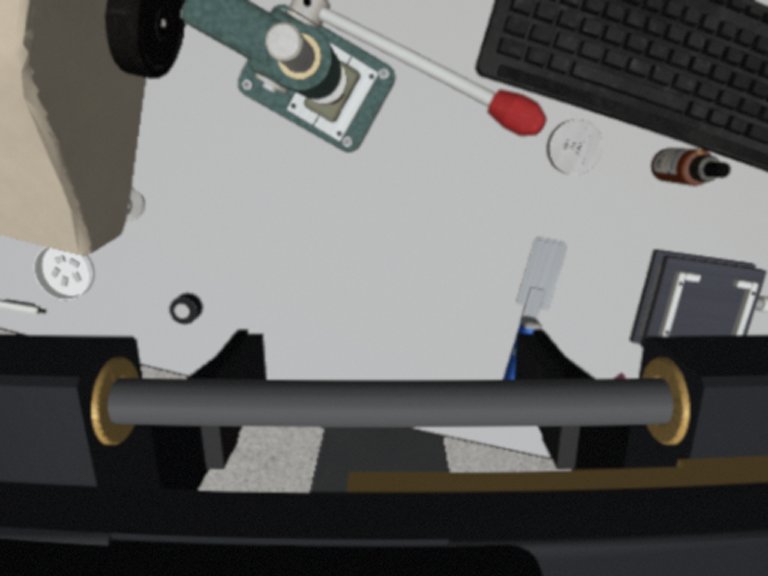

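View (1.5×): carrier plate on the pad with near edge (287,103)–(333,133) and right edge (333,133)–(377,70); base corners (350,152), (393,72), (240,85). The way in from the robot side is free.

Run:
```python
from h import *
import pickle
d=pickle.load(open('w2.pkl','rb')); im=d['image']; 
c=cv2.cvtColor(im,cv2.COLOR_RGB2BGR)[0:110,150:280]; cv2.imwrite('pics/w2c.png',cv2.resize(c,None,fx=6,fy=5.4,interpolation=cv2.INTER_CUBIC))
pl=np.array([[287,103],[333,133],[377,70],[335,42]])/1.5-.17
q=onplane(d,pl,.031); print(q.round(4).tolist())
e=q[1]-q[0]; f=q[2]-q[1]; print(np.degrees(np.arctan2(-e[1],-e[0])),np.degrees(np.arctan2(f[1],f[0])),np.linalg.norm(e),np.linalg.norm(f),'mid',((q[0]+q[2])/2).round(4))
b=onplane(d,np.array([[355,153],[397,70],[240,90]])/1.5-.17,.014); print('base',b.round(4).tolist())
```

```text
[[0.6482, 0.2302, 0.031], [0.6324, 0.1835, 0.031], [0.6957, 0.1578, 0.031], [0.7096, 0.1997, 0.031]]
71.39241829842447 -22.146646941792568 0.049223029506763785 0.06829201900205482 mid [0.6719 0.194  0.031 ]
base [[0.6194, 0.1607, 0.014], [0.7024, 0.1408, 0.014], [0.6496, 0.2793, 0.014]]
```

View pics/w2c.png

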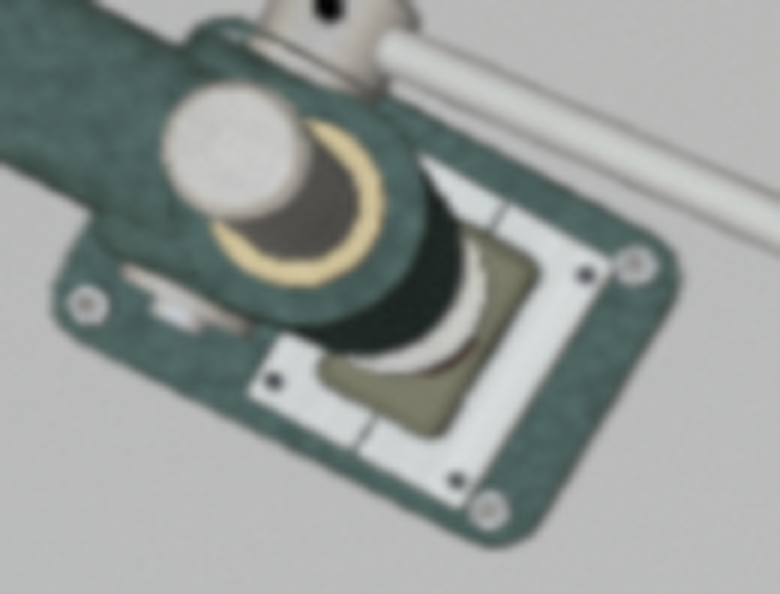

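Crop (6×, 5.4×): plate corners near-left (248,393), near-right (462,507), far-right (612,262); near-edge mark (365,433), far-edge mark (500,215); base rim corners about (520,545), (680,265), (50,310).

Run:
```python
from h import *
import pickle
d=pickle.load(open('w2.pkl','rb'))
cv=lambda a: (np.array(a,float)+.5)/[6,5.4]-.5+[150,0]
q=onplane(d,cv([[248,391],[462,505],[612,262],[365,450],[510,200]]),.031); print(q.round(4).tolist())
e=q[0]-q[1]; f=q[1]-q[2]; a=lambda v:np.degrees(np.arctan2(v[1],v[0]))
print('x dir',a(e),'y dir',a(f),np.linalg.norm(e),np.linalg.norm(f),'mid',((q[0]+q[2])/2).round(4))
# base edges: near edge line two pts, right edge two pts (z=.014)
b=onplane(d,cv([[100,348],[430,535],[545,520],[675,310],[680,250],[640,225]]),.014)
print('base',a(b[0]-b[1]),a(b[2]-b[3])); u=(b[0]-b[1])/np.linalg.norm(b[0]-b[1]); v=np.array([-u[1],u[0],0])
# near edge = y 45 ; right edge = x -19
sc=onplane(d,cv([[88,304],[490,510],[636,263]]),.014); print('screws',sc.round(4).tolist(),a(sc[0]-sc[1]),a(sc[1]-sc[2]),np.linalg.norm(sc[0]-sc[1]),np.linalg.norm(sc[1]-sc[2]))
corner=b[1]+u*np.dot(b[2:4].mean(0)-b[1],u); pad=corner+u*45-v*45; print('v',a(v),'corner',corner.round(4),'pad',pad.round(4))
```

```text
[[0.6436, 0.2296, 0.031], [0.628, 0.1758, 0.031], [0.6938, 0.1567, 0.031], [0.6359, 0.2004, 0.031], [0.7025, 0.1823, 0.031]]
x dir 73.88601967716943 y dir 163.87304997155275 0.055988581426593485 0.06850647533304316 mid [0.6687 0.1931 0.031 ]
base 72.1284004043248 164.22187703136916
screws [[0.6563, 0.2742, 0.014], [0.6281, 0.1706, 0.014], [0.697, 0.1522, 0.014]] 74.79598906728333 165.06285647620214 0.10742896005556846 0.07129650672738314
v 162.12840040432482 corner [0.6121 0.1638 0.014 ] pad [5.72505e+01 2.91826e+01 1.40000e-02]
```

Run:
```python
from h import *
import pickle
s=state(); print(np.round(s['joint_positions'],3))
d=pickle.load(open('w2.pkl','rb'))
for z in(.05,.15,.25): print(z,onplane(d,np.array([[180,50],[145,80],[100,250]])/1.5,z)[:,:2].round(3).tolist())
row([.471,-.0573,.12],2)
```

```text
[ 0.469  0.217 -0.852  1.397  0.165  1.6   -1.685]
0.05 [[0.669, 0.326], [0.638, 0.353], [0.475, 0.374]]
0.15 [[0.662, 0.284], [0.637, 0.305], [0.51, 0.322]]
0.25 [[0.655, 0.242], [0.637, 0.257], [0.544, 0.269]]
row [-0.1343  0.1411  0.2103] [ 0.12 -0.   12.43] now [0.5658 0.1132 0.33  ] t 2.55
```

```bash
python3 -m handwheel '[{"x":-0.13,"y":0.141,"z":0.08,"wx":0,"wy":0,"wz":-70},{"x":-0.13,"y":0.141,"z":0.08,"wx":0,"wy":0,"wz":-70},{"x":-0.13,"y":0.141,"z":0.08,"wx":0,"wy":0,"wz":-70},{"x":-0.13,"y":0.141,"z":0.08,"wx":0,"wy":0,"wz":-70},{"x":-0.13,"y":0.141,"z":0.08,"wx":0,"wy":0,"wz":-70},{"x":-0.13,"y":0.141,"z":0.08,"wx":0,"wy":0,"wz":-70},{"x":-0.13,"y":0.141,"z":0.08,"wx":0,"wy":0,"wz":-70},{"x":-0.13,"y":0.141,"z":0.08,"wx":0,"wy":0,"wz":-70},{"x":-0.13,"y":0.141,"z":0.08,"wx":0,"wy":0,"wz":-70},{"x":-0.13,"y":0.141,"z":0.08,"wx":0,"wy":0,"wz":-70}]'
python3 -m handwheel '[{"x":0,"y":0,"z":0,"wx":0,"wy":0,"wz":-97.6},{"x":0,"y":0,"z":0,"wx":0,"wy":0,"wz":-97.6},{"x":0,"y":0,"z":0,"wx":0,"wy":0,"wz":-97.6},{"x":0,"y":0,"z":0,"wx":0,"wy":0,"wz":-97.6},{"x":0,"y":0,"z":0,"wx":0,"wy":0,"wz":-97.6},{"x":0,"y":0,"z":0,"wx":0,"wy":0,"wz":-97.6},{"x":0,"y":0,"z":0,"wx":0,"wy":0,"wz":-97.6},{"x":0,"y":0,"z":0,"wx":0,"wy":0,"wz":-97.6},{"x":0,"y":0,"z":0,"wx":0,"wy":0,"wz":-97.6},{"x":0,"y":0,"z":0,"wx":0,"wy":0,"wz":-97.6}]'
python3 -c "
from h import *
print(state()['joint_positions'].round(2));row([.471,-.0573,.12],182)"
```

```text
time: 3.38
position: [0.4752, -0.0558, 0.2505]
tool_rot: [2.404, 2.018, -0.001]
ft_force: [-0.2, -0.4, -0.4]
grip_width: 0.997
grip_force: 0.0
time: 4.22
position: [0.4754, -0.0555, 0.2505]
tool_rot: [0.768, 3.044, -0.003]
ft_force: [-0.0, 0.4, 0.4]
grip_width: 1.0
grip_force: 0.0
[ 0.77 -0.05 -0.68  1.76 -0.03  1.42  1.17]
row [ 0.0033 -0.0035  0.1305] [ -0.11   0.1  -30.33] now [ 0.4754 -0.0555  0.2505] t 4.22
```

```bash
python3 -m handwheel '[{"x":0.003,"y":-0.003,"z":0.06,"wx":0,"wy":0,"wz":-30.3},{"x":0.003,"y":-0.003,"z":0.06,"wx":0,"wy":0,"wz":-30.3},{"x":0.003,"y":-0.003,"z":0.06,"wx":0,"wy":0,"wz":-30.3},{"x":0.003,"y":-0.003,"z":0.06,"wx":0,"wy":0,"wz":-30.3},{"x":0.003,"y":-0.003,"z":0.06,"wx":0,"wy":0,"wz":-30.3},{"x":0.003,"y":-0.003,"z":0.06,"wx":0,"wy":0,"wz":-30.3}]'
python3 - <<'E'
from h import *
d=grab('wrist'); save(d,'pics/w3.png'); im=d['image']; hsv=cv2.cvtColor(im,cv2.COLOR_RGB2HSV)
m=cv2.inRange(hsv,(100,150,60),(125,255,255)); n,l,st,c=cv2.connectedComponentsWithStats(m); i=1+np.argmax(st[1:,4]); print(st[i])
p=np.argwhere(l==i)[:,::-1]
# per-row midpoints of the blue strip -> axis line at z=.028 
rows=np.unique(p[:,1])[6:-6]; mid=np.array([[p[p[:,1]==r,0].mean(),r] for r in rows])
q=onplane(d,mid,.02)[:,:2]; vx,vy,x0,y0=cv2.fitLine(q.astype(np.float32),cv2.DIST_HUBER,0,.01,.01).ravel()
print('axis',np.degrees(np.arctan2(vy,vx)),x0,y0)
for f in (p[:,1].min(),p[:,1].max()):
  a=p[p[:,1]==f].mean(0); print(f,a,onplane(d,[a],.028).round(4),onplane(d,[a],.014).round(4))
row([.471,-.0573,.12],182)
E
```

```text
time: 4.72
position: [0.4714, -0.0567, 0.1903]
tool_rot: [-0.046, 3.14, -0.003]
ft_force: [-0.2, 0.2, 0.9]
grip_width: 1.001
grip_force: 0.0
[ 251   99   16   90 1315]
axis 1.650057 0.44655845 -0.058985163
99 [258.5  99. ] [[ 0.4029 -0.0607  0.028 ]] [[ 0.403  -0.0608  0.014 ]]
188 [259.5 188. ] [[ 0.4945 -0.057   0.028 ]] [[ 0.4984 -0.057   0.014 ]]
row [ 0.0007 -0.0006  0.0704] [-0.11  0.06 -0.38] now [ 0.4716 -0.0565  0.1904] t 4.77
```

View pics/w3.png

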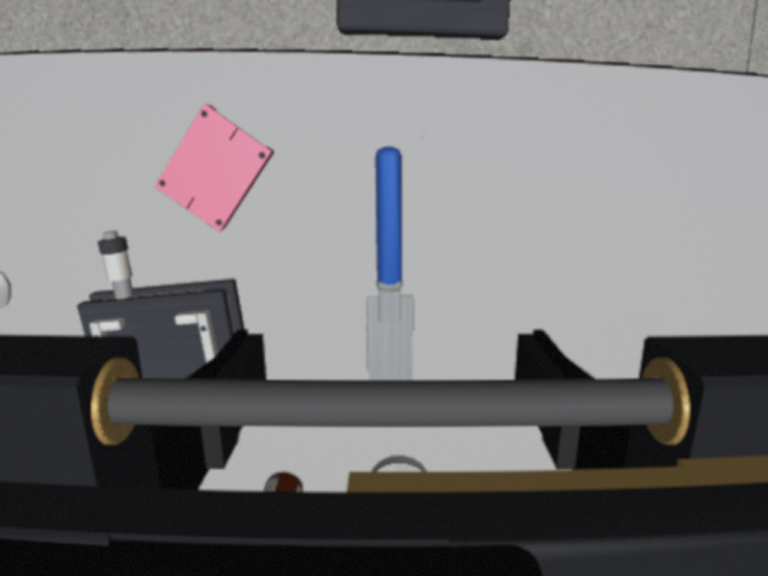

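Handle from (389,148) to (389,285) in the 1.5× picture: mid at about (0.451, −0.059), axis 1.65°, all clear. Descend and grip 20 mm ahead of the handle's middle.

```bash
python3 -m handwheel '[{"x":0.001,"y":-0.002,"z":0.035,"wx":0,"wy":0,"wz":0},{"x":0.001,"y":-0.002,"z":0.07,"wx":0,"wy":0,"wz":0},{"x":0.001,"y":-0.002,"z":0.105,"wx":0,"wy":0,"wz":0},{"x":0.001,"y":-0.002,"z":0.14,"wx":0,"wy":0,"wz":0},{"x":0.001,"y":-0.002,"z":0.165,"wx":0,"wy":0,"wz":0},{"x":0.001,"y":-0.002,"z":0.178,"wx":0,"wy":0,"wz":0},{"x":0.001,"y":-0.002,"z":0.185,"wx":0,"wy":0,"wz":0},{"x":0.001,"y":-0.002,"z":0.187,"wx":0,"wy":0,"wz":0},{"x":0.001,"y":-0.002,"z":0.187,"wx":0,"wy":0,"wz":0}]' 0.05
python3 -m handwheel '[{"x":0,"y":0,"z":0,"wx":0,"wy":0,"wz":0},{"x":0,"y":0,"z":0,"wx":0,"wy":0,"wz":0},{"x":0,"y":0,"z":0,"wx":0,"wy":0,"wz":0},{"x":0,"y":0,"z":0,"wx":0,"wy":0,"wz":0},{"x":0,"y":0,"z":0,"wx":0,"wy":0,"wz":0},{"x":0,"y":0,"z":0,"wx":0,"wy":0,"wz":0}]' 0.0 60
python3 -m handwheel '[{"x":0,"y":0,"z":-0.01,"wx":0,"wy":0,"wz":0},{"x":0,"y":0,"z":-0.03,"wx":0,"wy":0,"wz":0},{"x":0,"y":0,"z":-0.06,"wx":0,"wy":0,"wz":0},{"x":0,"y":0,"z":-0.08,"wx":0,"wy":0,"wz":0},{"x":0,"y":0,"z":-0.08,"wx":0,"wy":0,"wz":0}]'
python3 -c "
from h import *
print(state()['joint_positions'].round(2));print(R.from_rotvec(state()['tool_rot']).as_matrix().round(4));row([.593-.087,.215+.025,.12],164)"
```

```text
time: 5.52
position: [0.4714, -0.0577, 0.0032]
tool_rot: [-0.049, 3.141, -0.001]
ft_force: [0.6, 0.1, 0.9]
grip_width: 0.584
grip_force: 0.0
time: 6.02
position: [0.4713, -0.0573, 0.003]
tool_rot: [-0.052, 3.141, -0.001]
ft_force: [0.0, -0.7, 0.4]
grip_width: 0.208
grip_force: 1.3
time: 6.43
position: [0.4745, -0.0574, 0.0874]
tool_rot: [-0.052, 3.134, -0.004]
ft_force: [1.1, -0.5, -1.4]
grip_width: 0.19
grip_force: 60.0
[ 0.74  0.08 -0.7   1.99  0.06  1.08  1.62]
[[-0.9994 -0.0331  0.0075]
 [-0.0331  0.9994 -0.0025]
 [-0.0074 -0.0027 -1.    ]]
row [-0.0416  0.2961 -0.0331] [-0.09  0.44 17.9 ] now [ 0.4745 -0.0574  0.0874] t 6.43
```

Grip had not fully closed before the lift began; put it back and grip properly.

```bash
python3 -m handwheel '[{"x":0,"y":0,"z":0,"wx":0,"wy":0,"wz":0},{"x":0,"y":0,"z":0.03,"wx":0,"wy":0,"wz":0},{"x":0,"y":0,"z":0.06,"wx":0,"wy":0,"wz":0},{"x":0,"y":0,"z":0.075,"wx":0,"wy":0,"wz":0},{"x":0,"y":0,"z":0.079,"wx":0,"wy":0,"wz":0},{"x":0,"y":0,"z":0.08,"wx":0,"wy":0,"wz":0},{"x":0,"y":0,"z":0.08,"wx":0,"wy":0,"wz":0}]'
python3 -m handwheel '[{"x":0,"y":0,"z":0,"wx":0,"wy":0,"wz":0},{"x":0,"y":0,"z":0,"wx":0,"wy":0,"wz":0},{"x":0,"y":0,"z":0,"wx":0,"wy":0,"wz":0},{"x":0,"y":0,"z":0,"wx":0,"wy":0,"wz":0}]' 0.03 60
python3 -m handwheel '[{"x":0,"y":0,"z":0,"wx":0,"wy":0,"wz":0},{"x":0,"y":0,"z":0,"wx":0,"wy":0,"wz":0},{"x":0,"y":0,"z":0,"wx":0,"wy":0,"wz":0},{"x":0,"y":0,"z":0,"wx":0,"wy":0,"wz":0},{"x":0,"y":0,"z":0,"wx":0,"wy":0,"wz":0},{"x":0,"y":0,"z":0,"wx":0,"wy":0,"wz":0}]' 0.0 60
python3 - <<'E'
from h import *
s=state();print(R.from_rotvec(s['tool_rot']).as_matrix().round(4).tolist());row([.471,-.0573,.1],181.65)
d=grab('wrist'); im=d['image']; hsv=cv2.cvtColor(im,cv2.COLOR_RGB2HSV)
m=cv2.inRange(hsv,(100,150,60),(125,255,255)); n,l,st,c=cv2.connectedComponentsWithStats(m); i=1+np.argmax(st[1:,4]); print(st[i])
p=np.argwhere(l==i)[:,::-1]
for f in (p[:,1].min(),):
  a=p[p[:,1]==f].mean(0); print(onplane(d,[a],.028).round(4),onplane(d,[a],.014).round(4))
save(d,'pics/w4.png')
E
```

```text
time: 7.02
position: [0.4704, -0.0568, 0.0021]
tool_rot: [0.052, -3.139, -0.001]
ft_force: [0.5, -0.0, -0.6]
grip_width: 0.193
grip_force: 59.8
time: 7.35
position: [0.4716, -0.0573, 0.0032]
tool_rot: [-0.052, 3.14, -0.001]
ft_force: [-0.7, -1.6, 0.4]
grip_width: 0.33
grip_force: 0.0
time: 7.85
position: [0.4712, -0.0572, 0.0028]
tool_rot: [-0.052, 3.141, -0.0]
ft_force: [0.0, 0.3, 1.2]
grip_width: 0.187
grip_force: 60.0
[[-0.9995, -0.0329, 0.0], [-0.0329, 0.9995, -0.0002], [-0.0, -0.0002, -1.0]]
row [ 0.0002 -0.0001 -0.0972] [-0.01  0.    0.24] now [ 0.4712 -0.0572  0.0028] t 7.85
[ 243  101   36  153 5092]
[[ 0.4018 -0.0593  0.028 ]] [[ 0.402  -0.0593  0.014 ]]
```

```bash
python3 -m handwheel '[{"x":0,"y":0,"z":-0.015,"wx":0,"wy":0,"wz":0},{"x":0,"y":0,"z":-0.04,"wx":0,"wy":0,"wz":0},{"x":0,"y":0,"z":-0.07,"wx":0,"wy":0,"wz":0},{"x":0,"y":0.02,"z":-0.08,"wx":0,"wy":0,"wz":0},{"x":-0.01,"y":0.05,"z":-0.08,"wx":0,"wy":0,"wz":3},{"x":-0.02,"y":0.085,"z":-0.08,"wx":0,"wy":0,"wz":6},{"x":-0.03,"y":0.12,"z":-0.08,"wx":0,"wy":0,"wz":10},{"x":-0.044,"y":0.155,"z":-0.08,"wx":0,"wy":0,"wz":14},{"x":-0.044,"y":0.19,"z":-0.08,"wx":0,"wy":0,"wz":17.9},{"x":-0.044,"y":0.22,"z":-0.08,"wx":0,"wy":0,"wz":17.9}]'
python3 -c "
from h import *
row([.505,.240,.0828],164)"
```

```text
time: 8.73
position: [0.5077, 0.1669, 0.0824]
tool_rot: [-0.441, -3.11, -0.002]
ft_force: [0.1, 0.5, -0.8]
grip_width: 0.19
grip_force: 60.0
row [ 0.0229  0.0695 -0.0003] [ 0.06 -0.04 -0.14] now [0.5077 0.1669 0.0824] t 8.73
```

Run:
```python
from h import *
d=grab('side'); b=np.array([.669,.193,.0]); u,v=proj(d,b)[0].astype(int); print(u,v)
c=cv2.cvtColor(d['image'],cv2.COLOR_RGB2BGR)[max(v-110,0):v+50,max(u-90,0):u+120]
cv2.imwrite('pics/s1.png',cv2.resize(c,None,fx=3.5,fy=3.5,interpolation=cv2.INTER_CUBIC)); print(c.shape)
```

```text
197 230
(160, 210, 3)
```

Run:
```python
from h import *
import pickle
for f,seed in(('w1.pkl',(120,28)),('w2.pkl',(222,85))):
    d=pickle.load(open(f,'rb')); im=d['image']; 
    g=im.min(2); print(f,[im[seed[1]+k,seed[0]].tolist() for k in(-4,-2,0,2)])
    hsv=cv2.cvtColor(im,cv2.COLOR_RGB2HSV)
    m=((hsv[...,1]<60)&(hsv[...,2]>130)).astype(np.uint8); n,l,st,c=cv2.connectedComponentsWithStats(m,connectivity=4)
    sub=l[max(seed[1]-40,0):seed[1]+20,seed[0]-40:seed[0]+40]
    for i in np.unique(sub):
        if i and 150<st[i,4]<3000:
            p=np.argwhere(l==i)[:,::-1]; q=onplane(d,p,.031)[:,:2]*1000
            print(st[i]); 
            # extent along carrier axes: near edge (max along y dir) and both sides
            y=np.array([np.cos(np.radians(164)),np.sin(np.radians(164))]); x=np.array([y[1],-y[0]])
            print('x',np.percentile(q@x,[0,1,99,100]).round(1),'y',np.percentile(q@y,[0,1,99,100]).round(1), 'exp mid',np.array([669,193])@x,np.array([669,193])@y)
            h=cv2.convexHull(p.astype(np.int32)).reshape(-1,2); print((onplane(d,h,.031)[:,:2]*1000).round(1).tolist())
```

```text
w1.pkl [[212, 216, 217], [213, 217, 218], [214, 218, 218], [187, 193, 191]]
[101   0  57  40 935]
x [341.2 341.7 411.1 415.5] y [-605.3 -603.2 -553.8 -553.4] exp mid 369.92489835766804 -589.8860649100544
[[674.8, 161.5], [663.5, 164.7], [642.1, 171.2], [631.9, 174.5], [628.0, 176.1], [626.8, 177.5], [628.1, 183.0], [630.9, 192.5], [637.9, 215.6], [642.0, 227.8], [643.4, 229.2], [678.2, 237.8], [676.0, 161.5]]
w2.pkl [[155, 159, 156], [203, 208, 208], [206, 210, 211], [208, 213, 213]]
[ 191   29   69   69 1095]
x [332.  333.8 397.4 398.6] y [-629.8 -627.3 -553.9 -553. ] exp mid 369.92489835766804 -589.8860649100544
[[695.2, 146.8], [692.4, 147.5], [628.1, 165.2], [624.8, 167.3], [624.1, 170.0], [640.7, 224.6], [642.3, 229.2], [644.9, 229.7], [658.1, 225.5], [707.2, 203.5], [707.8, 200.9], [698.3, 150.4], [696.4, 147.1]]
```

View pics/s1.png

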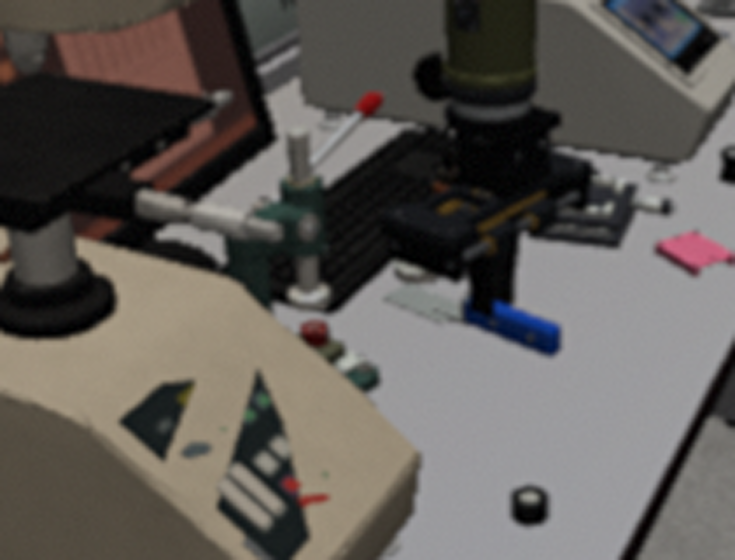

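Side view: spatula held level, press open side clear, nothing in the approach. Both wrist views agree on the carrier (centre 0.669, 0.193, y direction 164°).

```bash
python3 -m handwheel '[{"x":0.012,"y":0.03,"z":0,"wx":0,"wy":0,"wz":0},{"x":0.023,"y":0.06,"z":0,"wx":0,"wy":0,"wz":0},{"x":0.023,"y":0.0695,"z":0,"wx":0,"wy":0,"wz":0},{"x":0.023,"y":0.0695,"z":0.02,"wx":0,"wy":0,"wz":0},{"x":0.023,"y":0.0695,"z":0.04,"wx":0,"wy":0,"wz":0},{"x":0.023,"y":0.0695,"z":0.055,"wx":0,"wy":0,"wz":0},{"x":0.023,"y":0.0695,"z":0.059,"wx":0,"wy":0,"wz":0},{"x":0.023,"y":0.0695,"z":0.059,"wx":0,"wy":0,"wz":0},{"x":0.023,"y":0.0695,"z":0.059,"wx":0,"wy":0,"wz":0}]'
python3 - <<'E'
from h import *
row([.505,.240,.0233],164); row([.593,.215,.0233],164)
d=grab('side'); u,v=proj(d,[.62,.21,.02])[0].astype(int)
c=cv2.cvtColor(d['image'],cv2.COLOR_RGB2BGR)[v-45:v+30,u-50:u+50]
cv2.imwrite('pics/s2.png',cv2.resize(c,None,fx=8,fy=8,interpolation=cv2.INTER_CUBIC))
E
```

```text
time: 9.53
position: [0.5052, 0.2373, 0.024]
tool_rot: [-0.438, -3.111, -0.0]
ft_force: [0.2, -0.3, -1.8]
grip_width: 0.189
grip_force: 60.0
row [0.0009 0.0026 0.0007] [ 0.   -0.   -0.02] now [0.5052 0.2373 0.024 ] t 9.53
row [-0.0906  0.0028  0.0007] [ 0.   -0.   -0.02] now [0.5052 0.2373 0.024 ] t 9.53
```

View pics/s2.png

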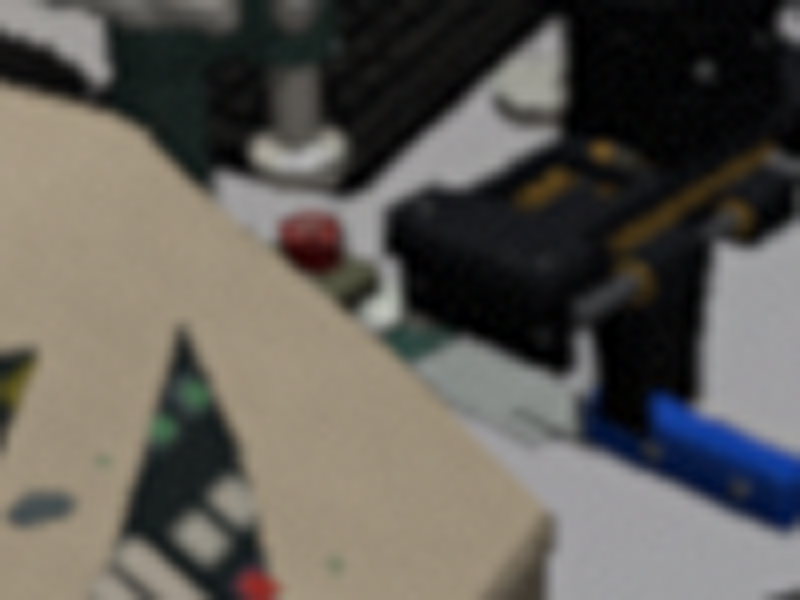

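Side crop: blade lies flat just before the press base, pointing at the carrier's tunnel; red specimen at (310,240) stands well.

Run:
```python
from h import *
row([.505,.240,.0233],164)
d=grab('top');row([.505,.240,.0233],164)
d=grab('top');row([.505,.240,.0233],164)
```

```text
row [0.0013 0.0022 0.0013] [ 0.04  0.06 -0.02] now [0.5057 0.2375 0.0246] t 9.58
row [0.0015 0.0021 0.0015] [ 0.06  0.09 -0.03] now [0.5059 0.2376 0.0248] t 9.63
row [0.0015 0.0021 0.0016] [ 0.05  0.1  -0.03] now [0.5059 0.2376 0.0249] t 9.68
```

```bash
python3 -m handwheel '[{"x":-0.001,"y":0.001,"z":0.001,"wx":0,"wy":0,"wz":0},{"x":-0.004,"y":0.002,"z":0.0013,"wx":0,"wy":0,"wz":0},{"x":-0.01,"y":0.002,"z":0.0013,"wx":0,"wy":0,"wz":0},{"x":-0.017,"y":0.002,"z":0.0013,"wx":0,"wy":0,"wz":0},{"x":-0.024,"y":0.002,"z":0.0013,"wx":0,"wy":0,"wz":0},{"x":-0.031,"y":0.002,"z":0.0013,"wx":0,"wy":0,"wz":0},{"x":-0.038,"y":0.002,"z":0.0013,"wx":0,"wy":0,"wz":0},{"x":-0.042,"y":0.002,"z":0.0013,"wx":0,"wy":0,"wz":0},{"x":-0.042,"y":0.002,"z":0.0013,"wx":0,"wy":0,"wz":0}]'
python3 - <<'E'
from h import *
d=grab('top');row([.593,.215,.0233],164); print(state()['ft_force'])
E
```

```text
time: 10.43
position: [0.5471, 0.227, 0.0222]
tool_rot: [0.44, 3.11, 0.0]
ft_force: [-0.8, -0.3, -1.1]
grip_width: 0.189
grip_force: 60.0
row [-0.0483  0.001  -0.0011] [-0.   -0.02 -0.07] now [0.5463 0.2274 0.0222] t 10.48
[ 0.12026531  0.6964759  -0.19225829]
```

```bash
python3 -m handwheel '[{"x":-0.004,"y":0.001,"z":-0.001,"wx":0,"wy":0,"wz":0},{"x":-0.01,"y":0.001,"z":-0.001,"wx":0,"wy":0,"wz":0},{"x":-0.017,"y":0.001,"z":-0.001,"wx":0,"wy":0,"wz":0},{"x":-0.024,"y":0.001,"z":-0.001,"wx":0,"wy":0,"wz":0},{"x":-0.031,"y":0.001,"z":-0.001,"wx":0,"wy":0,"wz":0},{"x":-0.038,"y":0.001,"z":-0.001,"wx":0,"wy":0,"wz":0},{"x":-0.044,"y":0.001,"z":-0.001,"wx":0,"wy":0,"wz":0},{"x":-0.048,"y":0.001,"z":-0.001,"wx":0,"wy":0,"wz":0},{"x":-0.048,"y":0.001,"z":-0.001,"wx":0,"wy":0,"wz":0},{"x":-0.048,"y":0.001,"z":-0.001,"wx":0,"wy":0,"wz":0}]'
python3 - <<'E'
from h import *
d=grab('side');row([.593,.215,.0233],164); print(state()['ft_force'])
u,v=proj(d,[.62,.21,.02])[0].astype(int)
c=cv2.cvtColor(d['image'],cv2.COLOR_RGB2BGR)[v-45:v+30,u-50:u+50]
cv2.imwrite('pics/s3.png',cv2.resize(c,None,fx=8,fy=8,interpolation=cv2.INTER_CUBIC))
E
```

```text
time: 11.32
position: [0.5922, 0.2154, 0.0232]
tool_rot: [-0.438, -3.11, 0.0]
ft_force: [-0.4, -0.4, -0.6]
grip_width: 0.187
grip_force: 60.0
row [-0.0012 -0.0003 -0.    ] [-0.01 -0.03 -0.  ] now [0.592  0.2156 0.0233] t 11.37
[ 0.82409217 -0.65988497 -1.9098333 ]
```

View pics/s3.png

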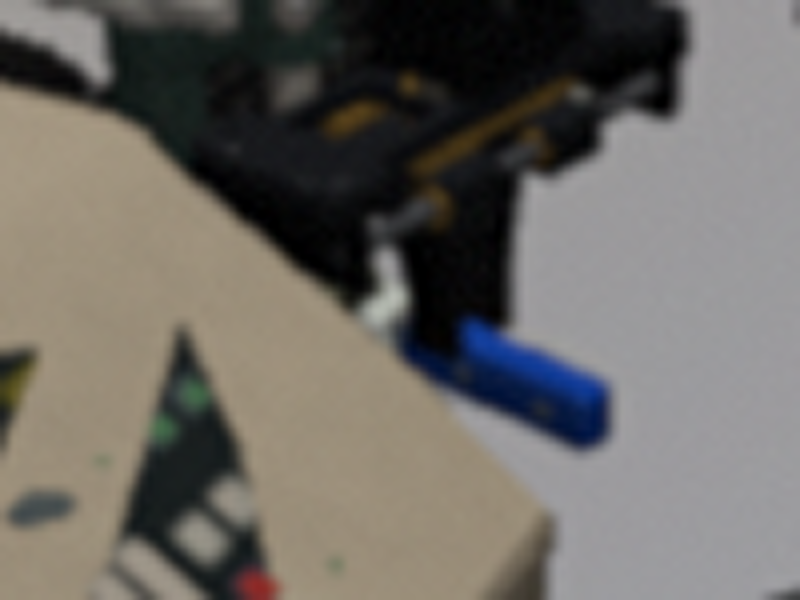

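Inserted without contact force and the carrier has not shifted (white corner still at (385,310)). Lift gently.

```bash
python3 -m handwheel '[{"x":0,"y":0,"z":-0.002,"wx":0,"wy":0,"wz":0},{"x":0,"y":0,"z":-0.004,"wx":0,"wy":0,"wz":0},{"x":0,"y":0,"z":-0.005,"wx":0,"wy":0,"wz":0},{"x":0,"y":0,"z":-0.006,"wx":0,"wy":0,"wz":0},{"x":0,"y":0,"z":-0.007,"wx":0,"wy":0,"wz":0},{"x":0,"y":0,"z":-0.009,"wx":0,"wy":0,"wz":0},{"x":0,"y":0,"z":-0.011,"wx":0,"wy":0,"wz":0},{"x":0,"y":0,"z":-0.013,"wx":0,"wy":0,"wz":0},{"x":0,"y":0,"z":-0.014,"wx":0,"wy":0,"wz":0},{"x":0,"y":0,"z":-0.014,"wx":0,"wy":0,"wz":0}]'
python3 - <<'E'
from h import *
d=grab('top')
f=[];t=[]
for i in range(4):
    d=grab('top'); s=state(); f.append(s['ft_force']); t.append(s['torque'])
print(np.mean(f,0).round(2),np.mean(t,0).round(3)); row([.593,.215,.0233],164); print(R.from_rotvec(s['tool_rot']).as_matrix()[2].round(4))
E
```

```text
time: 12.2
position: [0.5925, 0.2155, 0.0377]
tool_rot: [0.438, 3.111, 0.0]
ft_force: [0.3, -0.8, -1.6]
grip_width: 0.191
grip_force: 60.0
[ 0.12  0.05 -3.01] [ 0.122 -0.017 -0.002]
row [-0.0009 -0.0001  0.0139] [-0.02 -0.01 -0.01] now [0.5922 0.2153 0.0372] t 12.45
[ 3.e-04 -3.e-04 -1.e+00]
```

Load carried, level. Draw back out of the press smoothly.

```bash
python3 -m handwheel '[{"x":0.001,"y":0,"z":0,"wx":0,"wy":0,"wz":0},{"x":0.003,"y":0,"z":0,"wx":0,"wy":0,"wz":0},{"x":0.007,"y":0,"z":0,"wx":0,"wy":0,"wz":0},{"x":0.012,"y":0,"z":0,"wx":0,"wy":0,"wz":0},{"x":0.018,"y":0,"z":0,"wx":0,"wy":0,"wz":0},{"x":0.024,"y":0,"z":0,"wx":0,"wy":0,"wz":0},{"x":0.03,"y":0,"z":0,"wx":0,"wy":0,"wz":0},{"x":0.036,"y":0,"z":0,"wx":0,"wy":0,"wz":0},{"x":0.042,"y":0,"z":0,"wx":0,"wy":0,"wz":0},{"x":0.048,"y":0,"z":0,"wx":0,"wy":0,"wz":0}]'
python3 -m handwheel '[{"x":0.006,"y":0,"z":0,"wx":0,"wy":0,"wz":0},{"x":0.012,"y":0,"z":0,"wx":0,"wy":0,"wz":0},{"x":0.018,"y":0,"z":0,"wx":0,"wy":0,"wz":0},{"x":0.024,"y":0,"z":0,"wx":0,"wy":0,"wz":0},{"x":0.03,"y":0,"z":0,"wx":0,"wy":0,"wz":0},{"x":0.036,"y":0,"z":0,"wx":0,"wy":0,"wz":0},{"x":0.041,"y":0,"z":0,"wx":0,"wy":0,"wz":0},{"x":0.045,"y":0,"z":0,"wx":0,"wy":0,"wz":0},{"x":0.047,"y":0,"z":0,"wx":0,"wy":0,"wz":0},{"x":0.048,"y":0,"z":0,"wx":0,"wy":0,"wz":0}]'
python3 - <<'E'
from h import *
d=grab('top'); s=state(); print(s['ft_force'].round(2),R.from_rotvec(s['tool_rot']).as_matrix()[2].round(4))
row([.511,-.026,.0372],177)
# carrier / specimen in top view
hsv=cv2.cvtColor(d['image'],cv2.COLOR_RGB2HSV)
m=((hsv[...,0]<6)|(hsv[...,0]>172))&(hsv[...,1]>120)&(hsv[...,2]>50)
n,l,st,c=cv2.connectedComponentsWithStats(m.astype(np.uint8))
for i in range(1,n):
    if st[i,4]>4 and 200<c[i][0]<300: print(st[i],onplane(d,[c[i]],.07).round(3))
E
```

```text
time: 13.28
position: [0.5455, 0.2288, 0.0374]
tool_rot: [0.437, 3.111, -0.0]
ft_force: [-0.4, 0.1, -2.2]
grip_width: 0.19
grip_force: 60.0
time: 14.12
position: [0.4998, 0.242, 0.0375]
tool_rot: [0.437, 3.111, -0.0]
ft_force: [0.2, 0.3, -2.4]
grip_width: 0.187
grip_force: 60.0
[-0.49  0.17 -2.94] [-1.e-04 -2.e-04 -1.e+00]
row [-0.0846 -0.2545  0.0003] [-1.0e-02  1.0e-02 -1.3e+01] now [0.4998 0.242  0.0374] t 14.17
[258 142   6   4  18] [[0.754 0.106 0.07 ]]
```

```bash
python3 -m handwheel '[{"x":-0.0003,"y":-0.0009,"z":0,"wx":0,"wy":0,"wz":0},{"x":-0.0013,"y":-0.0038,"z":0,"wx":0,"wy":0,"wz":0},{"x":-0.0028,"y":-0.0085,"z":0,"wx":0,"wy":0,"wz":0},{"x":-0.005,"y":-0.0152,"z":0,"wx":0,"wy":0,"wz":0},{"x":-0.0076,"y":-0.0228,"z":0,"wx":0,"wy":0,"wz":0},{"x":-0.0104,"y":-0.0313,"z":0,"wx":0,"wy":0,"wz":0},{"x":-0.0133,"y":-0.0398,"z":0,"wx":0,"wy":0,"wz":0},{"x":-0.0161,"y":-0.0484,"z":0,"wx":0,"wy":0,"wz":0},{"x":-0.0189,"y":-0.0569,"z":0,"wx":0,"wy":0,"wz":0},{"x":-0.0218,"y":-0.0655,"z":0,"wx":0,"wy":0,"wz":0}]'
python3 -m handwheel '[{"x":-0.0028,"y":-0.0085,"z":0,"wx":0,"wy":0,"wz":0},{"x":-0.0057,"y":-0.0171,"z":0,"wx":0,"wy":0,"wz":0},{"x":-0.0085,"y":-0.0256,"z":0,"wx":0,"wy":0,"wz":0},{"x":-0.0114,"y":-0.0342,"z":0,"wx":0,"wy":0,"wz":0},{"x":-0.0142,"y":-0.0427,"z":0,"wx":0,"wy":0,"wz":0},{"x":-0.017,"y":-0.0512,"z":0,"wx":0,"wy":0,"wz":0},{"x":-0.0199,"y":-0.0598,"z":0,"wx":0,"wy":0,"wz":0},{"x":-0.0227,"y":-0.0683,"z":0,"wx":0,"wy":0,"wz":0},{"x":-0.0256,"y":-0.0769,"z":0,"wx":0,"wy":0,"wz":0},{"x":-0.0284,"y":-0.0854,"z":0,"wx":0,"wy":0,"wz":0}]'
python3 -m handwheel '[{"x":-0.0028,"y":-0.0085,"z":0,"wx":0,"wy":0,"wz":0},{"x":-0.0057,"y":-0.0171,"z":0,"wx":0,"wy":0,"wz":0},{"x":-0.0085,"y":-0.0256,"z":0,"wx":0,"wy":0,"wz":0},{"x":-0.0114,"y":-0.0342,"z":0,"wx":0,"wy":0,"wz":0},{"x":-0.0142,"y":-0.0427,"z":0,"wx":0,"wy":0,"wz":0},{"x":-0.017,"y":-0.0512,"z":0,"wx":0,"wy":0,"wz":0},{"x":-0.0196,"y":-0.0588,"z":0,"wx":0,"wy":0,"wz":0},{"x":-0.0218,"y":-0.0655,"z":0,"wx":0,"wy":0,"wz":0},{"x":-0.0234,"y":-0.0704,"z":0,"wx":0,"wy":0,"wz":0},{"x":-0.024,"y":-0.072,"z":0,"wx":0,"wy":0,"wz":0}]'
python3 - <<'E'
from h import *
grab('top');grab('top');s=state(); print(s['ft_force'].round(2),R.from_rotvec(s['tool_rot']).as_matrix()[2].round(4))
row([.51,.002,.0028],164)
E
```

```text
time: 15.0
position: [0.503, 0.1717, 0.0374]
tool_rot: [0.438, 3.111, -0.001]
ft_force: [-0.6, 0.3, -3.1]
grip_width: 0.191
grip_force: 60.0
time: 15.83
position: [0.5067, 0.0821, 0.0374]
tool_rot: [-0.438, -3.111, 0.0]
ft_force: [-0.4, 0.1, -2.9]
grip_width: 0.19
grip_force: 60.0
time: 16.67
position: [0.5099, 0.0059, 0.0374]
tool_rot: [-0.44, -3.111, 0.001]
ft_force: [-0.7, 0.2, -2.5]
grip_width: 0.19
grip_force: 60.0
[-0.47  0.7  -2.3 ] [ 0. -0. -1.]
row [-0.0015 -0.0047  0.0346] [-0.   -0.   -0.05] now [0.5099 0.0069 0.0374] t 16.77
```

```bash
python3 -m handwheel '[{"x":0,"y":0,"z":0.001,"wx":0,"wy":0,"wz":0},{"x":0,"y":0,"z":0.004,"wx":0,"wy":0,"wz":0},{"x":0,"y":0,"z":0.008,"wx":0,"wy":0,"wz":0},{"x":0,"y":0,"z":0.012,"wx":0,"wy":0,"wz":0},{"x":0,"y":0,"z":0.016,"wx":0,"wy":0,"wz":0},{"x":0,"y":0,"z":0.02,"wx":0,"wy":0,"wz":0},{"x":0,"y":0,"z":0.023,"wx":0,"wy":0,"wz":0},{"x":0,"y":0,"z":0.025,"wx":0,"wy":0,"wz":0},{"x":0,"y":0,"z":0.026,"wx":0,"wy":0,"wz":0},{"x":0,"y":0,"z":0.027,"wx":0,"wy":0,"wz":0}]'
python3 -m handwheel '[{"x":0,"y":0,"z":0.001,"wx":0,"wy":0,"wz":0},{"x":0,"y":0,"z":0.002,"wx":0,"wy":0,"wz":0},{"x":0,"y":0,"z":0.003,"wx":0,"wy":0,"wz":0},{"x":0,"y":0,"z":0.004,"wx":0,"wy":0,"wz":0},{"x":0,"y":0,"z":0.004,"wx":0,"wy":0,"wz":0}]'
python3 - <<'E'
from h import *
f=[]
for i in range(3): grab('top');s=state();f.append(s['ft_force'])
print(np.mean(f,0).round(2)); row([.51,.002,.0028],164)
E
```

```text
time: 17.6
position: [0.5099, 0.0072, 0.0103]
tool_rot: [-0.437, -3.111, 0.0]
ft_force: [-0.9, -0.3, -2.0]
grip_width: 0.187
grip_force: 60.0
time: 18.02
position: [0.5101, 0.0071, 0.0065]
tool_rot: [0.438, 3.111, -0.0]
ft_force: [-0.8, -0.2, -2.5]
grip_width: 0.187
grip_force: 60.0
[ 0.02 -0.36 -1.35]
row [-0.0014 -0.0049  0.0038] [-0.01  0.02 -0.02] now [0.51   0.0071 0.0066] t 18.17
```

```bash
python3 -m handwheel '[{"x":0.002,"y":0,"z":0,"wx":0,"wy":0,"wz":0},{"x":0.006,"y":0,"z":0,"wx":0,"wy":0,"wz":0},{"x":0.011,"y":0,"z":0,"wx":0,"wy":0,"wz":0},{"x":0.017,"y":0,"z":0,"wx":0,"wy":0,"wz":0},{"x":0.023,"y":0,"z":0,"wx":0,"wy":0,"wz":0},{"x":0.029,"y":0,"z":0,"wx":0,"wy":0,"wz":0},{"x":0.035,"y":0,"z":0,"wx":0,"wy":0,"wz":0},{"x":0.041,"y":0,"z":0,"wx":0,"wy":0,"wz":0},{"x":0.047,"y":0,"z":0,"wx":0,"wy":0,"wz":0},{"x":0.053,"y":0,"z":0,"wx":0,"wy":0,"wz":0}]'
python3 -m handwheel '[{"x":0.006,"y":0,"z":0,"wx":0,"wy":0,"wz":0},{"x":0.012,"y":0,"z":0,"wx":0,"wy":0,"wz":0},{"x":0.018,"y":0,"z":0,"wx":0,"wy":0,"wz":0},{"x":0.023,"y":0,"z":0,"wx":0,"wy":0,"wz":0},{"x":0.024,"y":0,"z":0,"wx":0,"wy":0,"wz":0},{"x":0.024,"y":0,"z":0,"wx":0,"wy":0,"wz":0}]'
python3 - <<'E'
from h import *
d=grab('top'); s=state(); row([.433,.029,.0028],164); print(s['joint_positions'].round(3),s['ft_force'].round(2))
E
```

```text
time: 19.0
position: [0.4583, 0.0219, 0.0064]
tool_rot: [0.437, 3.111, -0.0]
ft_force: [-0.3, -0.3, -0.7]
grip_width: 0.188
grip_force: 60.0
time: 19.5
position: [0.4356, 0.0283, 0.0065]
tool_rot: [0.437, 3.111, -0.001]
ft_force: [-0.3, 0.7, -1.2]
grip_width: 0.191
grip_force: 60.0
row [ 0.0031 -0.0001  0.0037] [-0.02  0.03 -0.02] now [0.436  0.0283 0.0065] t 19.55
[ 0.636  0.131 -0.787  2.146  0.118  0.906  1.071] [-0.39 -0.28 -1.25]
```

```bash
python3 -m handwheel '[{"x":0.003,"y":0,"z":0,"wx":0,"wy":0,"wz":0},{"x":0.006,"y":0,"z":0,"wx":0,"wy":0,"wz":0},{"x":0.006,"y":0,"z":0.0015,"wx":0,"wy":0,"wz":0},{"x":0.006,"y":0,"z":0.003,"wx":0,"wy":0,"wz":0},{"x":0.006,"y":0,"z":0.0037,"wx":0,"wy":0,"wz":0},{"x":0.006,"y":0,"z":0.0037,"wx":0,"wy":0,"wz":0},{"x":0.006,"y":0,"z":0.0037,"wx":0,"wy":0,"wz":0}]'
python3 -m handwheel '[{"x":0,"y":0,"z":0,"wx":0,"wy":0,"wz":0},{"x":0,"y":0,"z":0,"wx":0,"wy":0,"wz":0},{"x":0,"y":0,"z":0,"wx":0,"wy":0,"wz":0},{"x":0,"y":0,"z":0,"wx":0,"wy":0,"wz":0},{"x":0,"y":0,"z":-0.02,"wx":0,"wy":0,"wz":0},{"x":0,"y":0,"z":-0.06,"wx":0,"wy":0,"wz":0},{"x":0,"y":0,"z":-0.1,"wx":0,"wy":0,"wz":0},{"x":0,"y":0,"z":-0.14,"wx":0,"wy":0,"wz":0},{"x":0,"y":0,"z":-0.18,"wx":0,"wy":0,"wz":0},{"x":0,"y":0,"z":-0.18,"wx":0,"wy":0,"wz":0}]' 0.04 20
python3 - <<'E'
from h import *
import pickle
d=grab('wrist'); pickle.dump(d,open('w5.pkl','wb')); save(d,'pics/w5.png')
row([.586,-.015,.21],164)
E
```

```text
time: 20.13
position: [0.43, 0.03, 0.0028]
tool_rot: [-0.438, -3.111, 0.0]
ft_force: [-2.2, 0.7, 3.0]
grip_width: 0.19
grip_force: 60.0
time: 20.97
position: [0.435, 0.0303, 0.1904]
tool_rot: [0.436, 3.098, -0.001]
ft_force: [1.2, 0.5, 0.1]
grip_width: 0.461
grip_force: 0.0
row [-0.1594 -0.0011 -0.0216] [ 0.01  0.52 -0.03] now [0.4333 0.0301 0.187 ] t 21.02
```

```bash
python3 -m handwheel '[{"x":0,"y":0,"z":-0.04,"wx":0,"wy":0,"wz":0},{"x":0,"y":0,"z":-0.08,"wx":0,"wy":0,"wz":0},{"x":-0.01,"y":0,"z":-0.12,"wx":0,"wy":0,"wz":0},{"x":-0.04,"y":-0.01,"z":-0.143,"wx":0,"wy":0,"wz":0},{"x":-0.08,"y":-0.02,"z":-0.143,"wx":0,"wy":0,"wz":0},{"x":-0.12,"y":-0.02,"z":-0.143,"wx":0,"wy":0,"wz":0},{"x":-0.16,"y":-0.02,"z":-0.143,"wx":0,"wy":0,"wz":0},{"x":-0.2,"y":-0.02,"z":-0.143,"wx":0,"wy":0,"wz":0},{"x":-0.221,"y":-0.02,"z":-0.143,"wx":0,"wy":0,"wz":0},{"x":-0.221,"y":-0.02,"z":-0.143,"wx":0,"wy":0,"wz":0}]' 0.075
python3 - <<'E'
from h import *
import pickle
grab('top'); d=grab('wrist'); pickle.dump(d,open('w5.pkl','wb')); save(d,'pics/w5.png')
row([.586,-.015,.21],164)
E
```

```text
time: 21.85
position: [0.6397, -0.0525, 0.3205]
tool_rot: [-0.441, -3.105, -0.004]
ft_force: [-0.8, -0.6, -0.7]
grip_width: 0.858
grip_force: 0.0
row [0.0578 0.0193 0.1133] [ 0.06 -0.27  0.03] now [ 0.6368 -0.0497  0.323 ] t 21.95
```

View pics/w5.png

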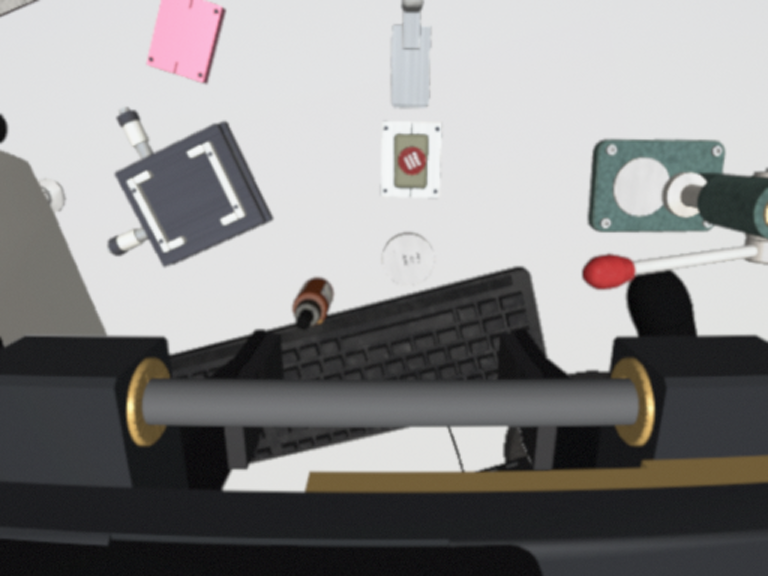

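The blade is out (tip at (410,107)); the carrier stands free at (381–443, 121–198) with the specimen in the middle at (411,160). Stage fences corners about (130,183), (207,143), (243,217), (165,250); bystanders untouched, press pad empty.

Run:
```python
from h import *
import pickle
d=pickle.load(open('w5.pkl','rb')); im=d['image']
q=onplane(d,(np.array([[382,122],[442,121],[443,198],[381,197]])+.5)/1.5-.5,.013); print((q*1000).round(1).tolist(),'mid',q.mean(0).round(4))
a=lambda v:np.degrees(np.arctan2(v[1],v[0])); print('ydir',a(q[0]-q[3]),a(q[1]-q[2]),'x',a(q[1]-q[0]),a(q[2]-q[3]))
# subpixel edges: gradient along scan lines
g=cv2.GaussianBlur(cv2.cvtColor(im,cv2.COLOR_RGB2GRAY),(3,3),0).astype(int)
print('row105',g[88:92,248:302].mean(0).astype(int).tolist())
print('col',g[76:136,262:268].mean(1).astype(int).tolist())
hsv=cv2.cvtColor(im,cv2.COLOR_RGB2HSV)
m=((hsv[...,0]<8)|(hsv[...,0]>170))&(hsv[...,1]>110); m[:,:255]=0;m[:,295:]=0;m[:80]=0;m[135:]=0
p=np.argwhere(m)[:,::-1]; print('spec',len(p),onplane(d,[p.mean(0)],.045).round(4))
m=(hsv[...,0]>20)&(hsv[...,0]<45)&(hsv[...,1]>40); m[:,:255]=0;m[:,295:]=0;m[:80]=0;m[135:]=0
p=np.argwhere(m)[:,::-1]; r=cv2.minAreaRect((onplane(d,p,.03)[:,:2]*1000).astype(np.float32));print('clay',r)
row([q.mean(0)[0],q.mean(0)[1],.12],164)
```

```text
[[545.8, -31.8, 13.0], [560.3, 22.3, 13.0], [629.9, 5.0, 13.0], [612.5, -52.2, 13.0]] mid [ 0.5871 -0.0142  0.013 ]
ydir 162.96950390229998 166.02410813551862 x 75.00756309628893 73.09333146770334
row105 [227, 227, 227, 226, 227, 229, 233, 237, 241, 243, 244, 244, 243, 237, 220, 196, 178, 170, 169, 171, 174, 176, 177, 177, 172, 164, 159, 164, 171, 171, 171, 172, 174, 175, 177, 180, 191, 210, 230, 239, 241, 240, 238, 237, 237, 233, 224, 222, 225, 227, 227, 227, 227, 227]
col [227, 227, 227, 228, 232, 238, 242, 242, 242, 242, 242, 238, 222, 192, 166, 156, 154, 154, 155, 155, 155, 155, 155, 152, 148, 144, 140, 137, 132, 128, 126, 127, 127, 129, 132, 137, 143, 149, 153, 156, 157, 158, 157, 156, 155, 154, 151, 151, 166, 199, 228, 240, 242, 242, 239, 233, 229, 227, 227, 227]
spec 137 [[ 0.5861 -0.0162  0.045 ]]
clay ((586.8416137695312, -16.278972625732422), (26.195037841796875, 26.977294921875), 74.11502838134766)
row [0.0566 0.0203 0.2033] [ 0.06 -0.27  0.03] now [ 0.6368 -0.0497  0.323 ] t 21.95
```

```bash
python3 -m handwheel '[{"x":0.03,"y":0.01,"z":0,"wx":0,"wy":0,"wz":0},{"x":0.06,"y":0.02,"z":0,"wx":0,"wy":0,"wz":0},{"x":0.0628,"y":0.0202,"z":0.02,"wx":0,"wy":0,"wz":0},{"x":0.0628,"y":0.0202,"z":0.06,"wx":0,"wy":0,"wz":0},{"x":0.0628,"y":0.0202,"z":0.1,"wx":0,"wy":0,"wz":0},{"x":0.0628,"y":0.0202,"z":0.13,"wx":0,"wy":0,"wz":0},{"x":0.0628,"y":0.0202,"z":0.15,"wx":0,"wy":0,"wz":0},{"x":0.0628,"y":0.0202,"z":0.15,"wx":0,"wy":0,"wz":0},{"x":0.0628,"y":0.0202,"z":0.15,"wx":0,"wy":0,"wz":0}]'
python3 - <<'E'
from h import *
grab('top');grab('top'); row([.582,-.013,.004],164.3)
d=grab('wrist'); np.save('w6.npy',d['image'])
E
```

```text
time: 22.7
position: [0.5807, -0.0131, 0.1756]
tool_rot: [-0.436, -3.11, 0.002]
ft_force: [0.7, -0.4, 0.2]
grip_width: 0.864
grip_force: 0.0
row [ 0.0014 -0.0003  0.1739] [-0.    0.18 -0.29] now [ 0.5829 -0.013   0.1779] t 22.8
```

```bash
python3 -m handwheel '[{"x":0.001,"y":0,"z":0.03,"wx":0,"wy":0.1,"wz":-0.3},{"x":0.001,"y":0,"z":0.06,"wx":0,"wy":0.1,"wz":-0.3},{"x":0.001,"y":0,"z":0.09,"wx":0,"wy":0.1,"wz":-0.3},{"x":0.001,"y":0,"z":0.115,"wx":0,"wy":0.1,"wz":-0.3},{"x":0.001,"y":0,"z":0.135,"wx":0,"wy":0.1,"wz":-0.3},{"x":0.001,"y":0,"z":0.15,"wx":0,"wy":0.1,"wz":-0.3},{"x":0.001,"y":0,"z":0.162,"wx":0,"wy":0.1,"wz":-0.3},{"x":0.001,"y":0,"z":0.17,"wx":0,"wy":0.1,"wz":-0.3},{"x":0.001,"y":0,"z":0.173,"wx":0,"wy":0.1,"wz":-0.3},{"x":0.001,"y":0,"z":0.173,"wx":0,"wy":0.1,"wz":-0.3}]'
python3 -m handwheel '[{"x":0,"y":0,"z":0,"wx":0,"wy":0,"wz":0},{"x":0,"y":0,"z":0,"wx":0,"wy":0,"wz":0},{"x":0,"y":0,"z":0,"wx":0,"wy":0,"wz":0}]' 0.064 12
python3 -m handwheel '[{"x":0,"y":0,"z":0,"wx":0,"wy":0,"wz":0},{"x":0,"y":0,"z":0,"wx":0,"wy":0,"wz":0},{"x":0,"y":0,"z":0,"wx":0,"wy":0,"wz":0}]' 0.059 12
python3 -m handwheel '[{"x":0,"y":0,"z":0,"wx":0,"wy":0,"wz":0},{"x":0,"y":0,"z":0,"wx":0,"wy":0,"wz":0},{"x":0,"y":0,"z":0,"wx":0,"wy":0,"wz":0},{"x":0,"y":0,"z":0,"wx":0,"wy":0,"wz":0},{"x":0,"y":0,"z":0,"wx":0,"wy":0,"wz":0}]' 0.05 20
python3 -c "
from h import *
row([.582,-.013,.004],164.3)"
```

```text
time: 23.68
position: [0.5816, -0.0131, 0.003]
tool_rot: [-0.429, -3.111, -0.0]
ft_force: [-0.5, 0.1, 0.6]
grip_width: 0.858
grip_force: 0.0
time: 23.93
position: [0.582, -0.0132, 0.0037]
tool_rot: [-0.43, -3.112, 0.0]
ft_force: [0.6, 0.5, -0.1]
grip_width: 0.756
grip_force: 0.0
time: 24.18
position: [0.5814, -0.0132, 0.003]
tool_rot: [-0.429, -3.111, -0.0]
ft_force: [-0.1, 0.5, 0.4]
grip_width: 0.688
grip_force: 0.0
time: 24.6
position: [0.5812, -0.0131, 0.0027]
tool_rot: [-0.429, -3.11, -0.0]
ft_force: [0.3, -0.1, 0.5]
grip_width: 0.576
grip_force: 0.0
row [-0.0007  0.0003 -0.0013] [-0.01 -0.1  -0.01] now [ 0.5812 -0.0131  0.0027] t 24.6
```

The fingers closed to 50 mm without meeting the 56 mm carrier, so something is off; check against the picture taken just above it.

Run:
```python
from h import *
import pickle
d=pickle.load(open('w5.pkl','rb')); d['image']=np.load('w6.npy')
T=np.eye(4);T[:3,:3]=np.c_[[np.cos(np.radians(164)),np.sin(np.radians(164)),0],[np.sin(np.radians(164)),-np.cos(np.radians(164)),0],[0,0,-1]];T[:3,3]=[.5829,-.013,.1779]
d['c2w']=T@np.array(d['hand_eye'])
im=d['image']; print('proj carrier',proj(d,[.587,-.0145,.013]).round(1))
hsv=cv2.cvtColor(im,cv2.COLOR_RGB2HSV)
m=((hsv[...,0]<8)|(hsv[...,0]>170))&(hsv[...,1]>110)&(hsv[...,2]>40); m[:,:200]=0;m[:,320:]=0;m[:80]=0;m[222:]=0
p=np.argwhere(m)[:,::-1]; print('spec',len(p),onplane(d,[p.mean(0)],.045).round(4))
g=cv2.GaussianBlur(cv2.cvtColor(im,cv2.COLOR_RGB2GRAY),(3,3),0).astype(int)
u,v=proj(d,[.587,-.0145,.013])[0].astype(int)
print(v,'row',u-45,g[v-25:v-22,u-45:u+46].mean(0).astype(int).tolist())
print('col',v-60,g[v-60:v+70,u-20:u-15].mean(1).astype(int).tolist())
s=state();print(s['grip_width'],s['grip_force'],s['position'])
# finger tip visibility now
d2=grab('side');u,v=proj(d2,[.582,-.013,.01])[0].astype(int);print(u,v); cv2.imwrite('pics/s5.png',d2['image'])
for r in range(v-30,v+22,2): print(r,' '.join('%3d'%x for x in cv2.cvtColor(d2['image'],cv2.COLOR_RGB2GRAY)[r,u-30:u+32:2]))
```

```text
proj carrier [[259.7 170.2]]
spec 343 [[ 0.5845 -0.0153  0.045 ]]
170 row 214 [201, 201, 201, 201, 201, 201, 201, 201, 201, 201, 201, 201, 201, 201, 201, 201, 202, 205, 212, 218, 220, 218, 218, 222, 226, 227, 226, 224, 222, 221, 220, 217, 214, 211, 209, 209, 208, 207, 206, 207, 207, 207, 204, 192, 171, 162, 177, 195, 202, 203, 204, 206, 207, 208, 211, 214, 217, 218, 220, 221, 221, 222, 223, 223, 223, 221, 217, 210, 206, 208, 213, 211, 200, 195, 198, 200, 201, 200, 201, 201, 201, 201, 201, 201, 201, 201, 201, 201, 201, 201, 201]
col 110 [179, 180, 180, 179, 179, 179, 179, 180, 182, 184, 188, 194, 198, 200, 200, 201, 201, 201, 201, 201, 201, 201, 201, 199, 198, 198, 207, 218, 224, 225, 224, 223, 222, 222, 223, 224, 225, 224, 221, 216, 210, 203, 198, 194, 193, 193, 193, 193, 193, 192, 191, 191, 190, 190, 191, 192, 193, 194, 195, 196, 195, 195, 197, 199, 199, 199, 199, 199, 200, 200, 201, 201, 200, 199, 199, 200, 201, 201, 200, 200, 200, 200, 202, 205, 210, 215, 218, 221, 224, 224, 218, 205, 197, 198, 200, 201, 201, 201, 201, 201, 201, 201, 201, 201, 201, 201, 201, 201, 201, 201, 201, 20
[... 2789 characters left out ...]
 153 154 154 147 133 124 132 132 134 134 134 136 136 140  83
215 152 152 154 154 152 153 153 153 153 155 153 152 153 154 153 153 154 153 153 154 154 152 143 133 121 131 122 114 133 131  60
217 153 153 153 153 153 153 152 154 153 152 153 153 154 154 152 154 154 154 153 154 154 154 156 155 146 137 121 124 111  95  49
219 153 152 151 153 153 153 153 153 154 154 154 153 153 153 154 154 154 154 154 153 154 154 154 155 154 155 152 150 154 148 134
221 153 153 152 154 153 153 153 154 153 153 154 153 153 154 155 155 154 154 153 155 155 155 155 154 153 155 154 155 155 156 157
223 153 154 153 153 152 155 154 153 153 154 153 152 155 154 154 154 153 154 152 154 154 155 154 154 155 155 154 154 155 155 155
```

The side picture's rows show the near finger ending above the plate: the open fingertips sit higher than the shut-finger TCP. Check how much.

Run:
```python
from h import *
d=grab('side')
for off in (25,33):
  b=np.array([.5812,-.0131])+off/1000*np.array([.276,.961])
  for z in (0,.005,.01,.015,.02): print(off,z,proj(d,[*b,z]).round(1).tolist())
g=cv2.cvtColor(d['image'],cv2.COLOR_RGB2GRAY)
for r in range(196,212): print(r,' '.join('%3d'%x for x in g[r,230:268]))
```

```text
25 0 [[243.5, 208.8]]
25 0.005 [[243.5, 207.6]]
25 0.01 [[243.5, 206.3]]
25 0.015 [[243.5, 205.1]]
25 0.02 [[243.5, 203.8]]
33 0 [[242.1, 209.7]]
33 0.005 [[242.1, 208.5]]
33 0.01 [[242.1, 207.2]]
33 0.015 [[242.0, 205.9]]
33 0.02 [[242.0, 204.7]]
196 148 144 127 117 133 151 155 154 135  84  26   3   3   2  12  28  44  45  38  31  24  18   9   0   2  34 104 149 156 153 153 153 153 153 153 154 152 153
197 126 109  90 100 136 152 155 155 145 101  36   0   4   3   7  16  25  24  21  24  36  43  35  27  24  51 110 151 155 153 154 155 154 152 153 153 153 153
198  90  79  75 106 143 154 153 155 143  99  34   0   0   4   7  14  19  20  20  31  49  68  70  70  71  98 135 154 154 155 154 155 154 153 153 153 152 153
199  75  84 101 127 150 154 155 152 133  81  23   0   3   2   8  20  31  36  41  48  63  77  81  81  90 122 150 156 155 153 153 152 152 153 153 155 153 154
200  97 112 136 147 154 154 158 159 140  86  26   0   3   0  14  33  55  66  70  72  76  78  72  63  83 126 153 155 154 154 153 153 153 154 153 155 152 153
201 136 141 150 153 155 160 170 177 167 117  40   0   1   0   5  28  53 
[... 943 characters left out ...]
 155 167 166 149 140 143 149 152 152 151 149 150 151 153 154 152 153 154 154
208 154 152 154 154 155 154 154 148 141 136 126 108  88  72  74  82  97 116 125 136 146 145 141 144 151 154 155 152 142 128 133 143 147 148 147 151 153 154
209 152 153 153 153 154 153 154 154 153 152 150 140 121 105  96  87  78  76  85 104 121 138 149 153 153 153 152 149 136 125 128 136 138 139 139 142 146 151
210 154 153 153 153 153 153 153 154 153 154 156 154 147 140 135 127 108  86  77  89 117 140 152 155 153 151 146 140 135 131 133 135 135 135 135 135 138 143
211 152 153 152 154 153 154 153 154 154 154 154 154 154 154 154 150 140 123 106 112 133 149 153 153 155 148 139 132 131 133 133 133 133 132 135 134 136 136
```

Fingertips are well above the TCP plane when open (arc-like closing). Open wider and descend guardedly until the tips are beside the carrier.

```bash
python3 -m handwheel '[{"x":0,"y":0,"z":0,"wx":0,"wy":0,"wz":0},{"x":0,"y":0,"z":0,"wx":0,"wy":0,"wz":0},{"x":0,"y":-0.001,"z":0,"wx":0,"wy":0,"wz":0},{"x":0,"y":-0.001,"z":0,"wx":0,"wy":0,"wz":0},{"x":0,"y":-0.001,"z":0,"wx":0,"wy":0,"wz":0}]' 0.066 20
python3 -m handwheel '[{"x":0,"y":0,"z":0.001,"wx":0,"wy":0,"wz":0},{"x":0,"y":0,"z":0.003,"wx":0,"wy":0,"wz":0},{"x":0,"y":0,"z":0.005,"wx":0,"wy":0,"wz":0},{"x":0,"y":0,"z":0.006,"wx":0,"wy":0,"wz":0},{"x":0,"y":0,"z":0.006,"wx":0,"wy":0,"wz":0}]'
python3 - <<'E'
from h import *
d=grab('side'); row([.582,-.013,.004],164.3); print(state()['ft_force'].round(2))
g=cv2.cvtColor(d['image'],cv2.COLOR_RGB2GRAY)
for r in range(196,212): print(r,' '.join('%3d'%x for x in g[r,230:268]))
E
```

```text
time: 25.12
position: [0.581, -0.0142, 0.0027]
tool_rot: [-0.43, -3.11, -0.0]
ft_force: [-0.8, -0.8, 0.1]
grip_width: 0.751
grip_force: 0.0
time: 25.53
position: [0.5806, -0.0141, -0.0037]
tool_rot: [-0.429, -3.11, -0.0]
ft_force: [0.1, -0.5, -0.3]
grip_width: 0.756
grip_force: 0.0
row [-0.0009  0.0014 -0.0076] [-0.01 -0.13 -0.01] now [ 0.5807 -0.0141 -0.0036] t 25.58
[-0.25  0.12  0.22]
196 149 144 127 118 137 152 152 115  40   3   0   3   5   7  23  37  46  42  37  44  82  96  59  20   4   4  13  56 118 151 156 154 154 154 153 154 154 154
197 125 109  92  99 137 154 154 118  49   2   1   3   4   6  16  21  26  25  23  33  68  86  57  24  12   5  11  58 120 152 155 154 154 153 154 153 152 153
198  91  79  75 106 145 156 153 121  56  12   0   2   5   9  14  16  18  19  18  31  60  78  67  46  40  36  45  83 128 152 155 155 153 154 152 153 154 153
199  76  85 102 127 150 156 152 125  66  16   1   1   3   8  25  32  34  37  39  45  65  76  76  69  73  87 111 130 147 154 155 153 153 153 153 153 154 153
200  96 112 136 147 153 156 157 138  86  24   0   4   2  11  35  55  62  65  69  72  
[... 1086 characters left out ...]
 154 166 165 150 140 143 150 152 153 151 147 150 151 152 154 154 154 154 155
208 153 153 152 152 153 155 153 148 142 138 128 109  87  72  71  79  98 115 125 137 147 145 143 143 150 156 157 154 141 130 131 143 145 150 146 151 152 155
209 154 153 152 153 152 154 154 155 154 154 152 141 123 107  99  89  79  77  86 104 121 139 150 151 155 151 153 148 137 126 129 136 140 139 139 142 147 150
210 153 154 153 154 155 153 154 155 155 154 155 153 147 142 136 127 107  87  76  88 115 142 154 155 154 151 146 141 135 131 134 135 136 134 134 135 139 142
211 153 153 154 154 153 154 152 152 154 153 154 155 155 154 153 151 140 123 107 114 133 149 155 154 153 149 139 130 130 133 135 135 133 135 133 135 135 136
```

```bash
python3 -m handwheel '[{"x":0,"y":0,"z":0.002,"wx":0,"wy":0,"wz":0},{"x":0,"y":0,"z":0.004,"wx":0,"wy":0,"wz":0},{"x":0,"y":0,"z":0.006,"wx":0,"wy":0,"wz":0},{"x":0,"y":0,"z":0.006,"wx":0,"wy":0,"wz":0}]'
python3 - <<'E'
from h import *
d=grab('side'); f=[]
for i in range(2): grab('top'); f.append(state()['ft_force'])
row([.582,-.013,.004],164.3); print(np.mean(f,0).round(2))
g=cv2.cvtColor(d['image'],cv2.COLOR_RGB2GRAY)
for r in range(200,212): print(r,' '.join('%3d'%x for x in g[r,234:262]))
E
```

```text
time: 25.92
position: [0.5805, -0.0141, -0.0098]
tool_rot: [-0.429, -3.11, -0.0]
ft_force: [-0.2, 0.3, 0.2]
grip_width: 0.758
grip_force: 0.0
row [-0.0007  0.0013 -0.0133] [-0.01 -0.11 -0.01] now [ 0.5809 -0.014  -0.0093] t 26.07
[-0.38 -0.14  0.29]
200 155 157 158 132  72  18   0   3   6  13  34  54  63  67  70  73  76  78  72  60  56  58  72 105 140 154 154 153
201 157 162 170 153  94  29   0   1   6   8  28  48  58  68  78  79  78  65  52  53  90 129 142 146 155 158 155 153
202 157 159 164 153 103  34   0   0   6   6  20  32  35  45  57  63  57  44  43  79 134 169 170 163 162 156 154 155
203 140 134 142 140  98  34   0   2   1  13  39  54  51  41  36  37  44  55  79 122 166 183 177 168 150 131 139 153
204 126  98 101 100  65  20   0   0   2  25  76 112 116  99  69  62  85 117 137 152 172 176 162 135 111 109 133 151
205 130  94  80  65  37  10   0   0   0  29  98 149 167 160 139 136 150 167 170 161 151 143 129 105  99 121 144 152
206 144 127 107  80  48  20   2   0   0  28  93 152 177 180 171 168 176 180 174 155 138 138 136 131 134 143 154 156
207 154 150 142 121  95  71  50  31  11  16  65 112 147 164 160 155 168 165 149 140 143 151 153 154 150 148 151 152
208 152 155 154 148 139 132 119  96  61  43  56  77  97 115 127 136 145 146 142 143 152 155 154 152 143 129 131 144
209 154 154 156 155 154 154 151 140 119  99  93  88  79  77  87 104 121 140 149 152 155 154 153 149 137 126 128 136
210 154 153 154 155 155 155 155 152 148 142 136 127 107  88  76  91 118 141 154 155 154 152 146 142 135 133 133 135
211 154 154 154 153 154 153 155 154 155 154 153 151 142 123 107 112 134 149 154 153 154 149 138 131 132 133 133 134
```

```bash
python3 -m handwheel '[{"x":0,"y":0,"z":0.001,"wx":0,"wy":0,"wz":0},{"x":0,"y":0,"z":0.002,"wx":0,"wy":0,"wz":0},{"x":0,"y":0,"z":0.003,"wx":0,"wy":0,"wz":0},{"x":0,"y":0,"z":0.003,"wx":0,"wy":0,"wz":0}]'
python3 -m handwheel '[{"x":0,"y":0,"z":0,"wx":0,"wy":0,"wz":0},{"x":0,"y":0,"z":0,"wx":0,"wy":0,"wz":0},{"x":0,"y":0,"z":0,"wx":0,"wy":0,"wz":0},{"x":0,"y":0,"z":0,"wx":0,"wy":0,"wz":0}]' 0.06 20
python3 -m handwheel '[{"x":0,"y":0,"z":0,"wx":0,"wy":0,"wz":0},{"x":0,"y":0,"z":0,"wx":0,"wy":0,"wz":0},{"x":0,"y":0,"z":0,"wx":0,"wy":0,"wz":0},{"x":0,"y":0,"z":0,"wx":0,"wy":0,"wz":0}]' 0.053 20
```

```text
time: 26.4
position: [0.5808, -0.0141, -0.0125]
tool_rot: [-0.429, -3.11, -0.0]
ft_force: [-0.4, 0.6, -0.4]
grip_width: 0.759
grip_force: 0.0
time: 26.73
position: [0.581, -0.0141, -0.0122]
tool_rot: [-0.429, -3.11, -0.0]
ft_force: [-0.3, -1.4, 0.2]
grip_width: 0.694
grip_force: 0.0
time: 27.07
position: [0.581, -0.014, -0.0122]
tool_rot: [-0.429, -3.11, -0.0]
ft_force: [-0.3, 0.2, 0.6]
grip_width: 0.637
grip_force: 20.0
```

Gripped at 55.4 mm, 20 N. Lift gently.

```bash
python3 -m handwheel '[{"x":0,"y":0,"z":-0.001,"wx":0,"wy":0,"wz":0},{"x":0,"y":0,"z":-0.002,"wx":0,"wy":0,"wz":0},{"x":0,"y":0,"z":-0.004,"wx":0,"wy":0,"wz":0},{"x":0,"y":0,"z":-0.007,"wx":0,"wy":0,"wz":0},{"x":0,"y":0,"z":-0.01,"wx":0,"wy":0,"wz":0},{"x":0,"y":0,"z":-0.013,"wx":0,"wy":0,"wz":0},{"x":0,"y":0,"z":-0.015,"wx":0,"wy":0,"wz":0},{"x":0,"y":0,"z":-0.015,"wx":0,"wy":0,"wz":0}]' 0.05 25
python3 - <<'E'
from h import *
f=[];t=[]
for i in range(4): d=grab('side'); s=state(); f.append(s['ft_force']);t.append(s['torque'])
print(np.mean(f,0).round(2),np.mean(t,0).round(3),s['grip_width'],s['grip_force'],R.from_rotvec(s['tool_rot']).as_matrix()[2].round(4)); row([.56,-.22,.07],95)
g=cv2.cvtColor(d['image'],cv2.COLOR_RGB2GRAY)
for r in range(192,212): print(r,' '.join('%3d'%x for x in g[r,230:266]))
E
```

```text
time: 27.73
position: [0.5814, -0.0141, 0.0034]
tool_rot: [-0.429, -3.111, -0.0]
ft_force: [0.2, 0.4, -1.6]
grip_width: 0.638
grip_force: 25.0
[-0.05 -0.24 -1.35] [ 0.061 -0.158  0.001] 0.6388228673555395 24.999776780605316 [ 2.e-03 -3.e-04 -1.e+00]
row [-0.0356 -0.2038 -0.0674] [-0.08 -0.09 69.28] now [ 0.5808 -0.0141  0.0026] t 27.93
192 145 138 128 122 110  81  51  28  14   6  12  13   6   4  14  31  47  50  40  32  36  27  12   5   3   7  42 110 150 156 154 153 154 153 154 153
193 152 146 144 148 145 134 113  87  53  15   8  13   5   1   8  14  28  26  20  20  29  32  25  14   8   6  44 111 151 156 153 152 153 154 153 153
194 151 152 150 148 149 154 148 136  96  36   2   5   2   4   5  12  19  18  18  24  44  63  63  42  19   8  43 109 151 155 154 153 153 153 154 152
195 152 153 146 137 139 152 156 151 115  46   2   1   1   6   8  23  34  34  37  45  62  79  79  66  43  15  41 109 150 156 153 153 153 153 152 154
196 149 143 127 117 134 152 156 154 126  62  12   0   4   4  21  42  62  64  67  71  75  80  74  62  50  38  52 108 150 156 153 153 153 154 153 153
197 125 110  91 101 13
[... 1497 characters left out ...]
 153 153 153 155 154 154 149 140 123 103 101 117 138 151 154 154 154 152 154 152 149 149 151 153 155 152 152
208 152 153 152 153 153 154 154 152 153 154 154 153 152 155 157 153 152 147 138 137 142 147 152 154 154 154 155 153 142 127 132 142 147 147 148 151
209 152 152 154 153 153 154 152 153 153 153 153 153 153 154 153 154 154 154 153 153 153 152 155 154 153 153 152 149 135 126 128 136 139 139 137 142
210 154 153 152 152 154 152 153 154 152 153 152 154 152 154 153 153 153 154 153 153 152 153 154 154 154 150 147 141 136 132 132 133 135 135 134 137
211 153 151 154 154 152 154 154 154 152 154 153 153 154 152 153 153 153 153 153 154 153 153 153 154 154 149 137 130 131 132 134 132 134 135 135 135
```

Lifted level with the specimen upright in the same pattern. Now refine the stage position from the earlier overview by rectifying it onto the fence-top plane.

```bash
cat > st.py <<'E'
from h import *
def prof(d,c,th,z=.038):
    """th: direction of stage y (deg). print brightness profiles in stage frame"""
    Y=np.array([np.cos(np.radians(th)),np.sin(np.radians(th))]); X=np.array([Y[1],-Y[0]])
    xs=np.arange(-60,61); gx,gy=np.meshgrid(xs,xs)
    P=np.c_[(np.array(c)+gx.reshape(-1,1)/1000*X+gy.reshape(-1,1)/1000*Y),np.full(gx.size,z)]
    uv=proj(d,P).astype(np.float32).reshape(121,121,2)
    g=cv2.cvtColor(d['image'],cv2.COLOR_RGB2GRAY)
    return cv2.remap(g,uv[...,0],uv[...,1],cv2.INTER_CUBIC).astype(int)  # [y,x]
E
python3 - <<'E'
from st import *
import pickle
d=pickle.load(open('w5.pkl','rb')); print('cam',d['c2w'][:3,3].round(3))
W=prof(d,(.559,-.227),95)
for n,a in [('y at x-20..-12',W[:,40:49]),('y at x 0',W[:,56:65]),('y at x+12..20',W[:,72:81])]: print(n,list(zip(range(-50,51),a.mean(1).astype(int)[10:111])) if 0 else a.mean(1).astype(int)[10:111].tolist())
for n,a in [('x at y-30',W[28:33]),('x at y+30',W[88:93])]: print(n,a.mean(0).astype(int)[10:111].tolist())
E
```

```text
cam [ 0.57  -0.032  0.506]
y at x-20..-12 [140, 108, 93, 88, 91, 107, 148, 198, 229, 238, 240, 240, 234, 212, 171, 137, 118, 107, 97, 91, 89, 89, 89, 89, 89, 89, 89, 88, 89, 88, 89, 88, 88, 88, 89, 89, 88, 88, 88, 88, 89, 89, 88, 89, 89, 88, 88, 88, 88, 88, 88, 87, 88, 88, 88, 88, 88, 87, 88, 88, 87, 87, 87, 88, 88, 87, 87, 88, 87, 87, 87, 87, 87, 87, 87, 86, 87, 87, 87, 87, 87, 87, 86, 86, 86, 86, 97, 135, 191, 231, 240, 241, 241, 236, 215, 174, 133, 106, 94, 87, 85]
y at x 0 [163, 122, 96, 89, 90, 98, 126, 171, 214, 236, 241, 241, 238, 226, 197, 159, 131, 114, 103, 95, 90, 89, 89, 89, 89, 89, 89, 89, 89, 90, 89, 89, 89, 89, 89, 89, 89, 89, 90, 90, 89, 89, 90, 90, 89, 90, 90, 90, 90, 89, 89, 89, 89, 89, 89, 89, 89, 89, 89, 89, 88, 89, 89, 89, 89, 89, 89, 88, 88, 89, 88, 88, 88, 88, 88, 88, 89, 89, 89, 88, 88, 88, 88, 87, 87, 88, 94, 118, 165, 212, 236, 242, 242, 240, 229, 201, 157, 121, 101, 92, 89]
y at x+12..20 [154, 126, 102, 90, 88, 89, 103, 141, 191, 228, 240, 243, 242, 237, 217, 177, 141, 121, 108, 97, 90, 88, 88, 89, 88, 88, 88, 88, 88, 88, 88, 88, 88, 88, 88, 88, 88, 88, 89,
[... 442 characters left out ...]
, 92, 92, 92, 92, 92, 92, 92, 91, 91, 92, 93, 94, 94, 94, 94, 95, 96, 95, 95, 94, 94, 94, 95, 95, 94, 93, 93, 94, 94, 94, 94, 96, 97, 96, 95, 97, 97, 97, 97, 98, 98, 102, 126, 174, 223, 243, 245, 244, 240, 228, 189, 134, 97, 87, 89, 90, 91, 92, 92, 92, 91, 88]
x at y+30 [222, 197, 150, 106, 88, 86, 87, 87, 89, 89, 86, 87, 116, 180, 232, 245, 246, 244, 240, 223, 175, 121, 92, 87, 88, 88, 87, 86, 87, 87, 87, 87, 85, 85, 87, 87, 87, 87, 87, 87, 87, 88, 88, 87, 87, 87, 87, 87, 87, 88, 89, 88, 89, 89, 89, 89, 89, 90, 90, 89, 90, 89, 87, 87, 86, 86, 87, 88, 88, 88, 87, 86, 87, 88, 89, 90, 90, 90, 95, 123, 177, 226, 245, 245, 244, 241, 226, 184, 128, 96, 89, 89, 90, 92, 93, 94, 94, 91, 87, 91, 121]
```

```bash
python3 -m handwheel '[{"x":0,"y":0,"z":-0.002,"wx":0,"wy":0,"wz":0},{"x":0.001,"y":0,"z":-0.006,"wx":0,"wy":0,"wz":0},{"x":0.003,"y":0,"z":-0.012,"wx":0,"wy":0,"wz":0},{"x":0.006,"y":0,"z":-0.02,"wx":0,"wy":0,"wz":0},{"x":0.009,"y":0,"z":-0.029,"wx":0,"wy":0,"wz":0},{"x":0.012,"y":0,"z":-0.039,"wx":0,"wy":0,"wz":0},{"x":0.015,"y":0,"z":-0.049,"wx":0,"wy":0,"wz":0},{"x":0.018,"y":0,"z":-0.058,"wx":0,"wy":0,"wz":0},{"x":0.02,"y":0,"z":-0.065,"wx":0,"wy":0,"wz":0},{"x":0.02,"y":0,"z":-0.068,"wx":0,"wy":0,"wz":0}]'
python3 -m handwheel '[{"x":0,"y":-0.002,"z":0,"wx":0,"wy":0,"wz":0.5},{"x":0,"y":-0.006,"z":0,"wx":0,"wy":0,"wz":1.5},{"x":0,"y":-0.012,"z":0,"wx":0,"wy":0,"wz":3},{"x":0,"y":-0.02,"z":0,"wx":0,"wy":0,"wz":5},{"x":0,"y":-0.029,"z":0,"wx":0,"wy":0,"wz":7.5},{"x":0,"y":-0.039,"z":0,"wx":0,"wy":0,"wz":10},{"x":0,"y":-0.049,"z":0,"wx":0,"wy":0,"wz":13},{"x":0,"y":-0.059,"z":0,"wx":0,"wy":0,"wz":16},{"x":0,"y":-0.069,"z":0,"wx":0,"wy":0,"wz":19},{"x":0,"y":-0.079,"z":0,"wx":0,"wy":0,"wz":22}]'
python3 - <<'E'
from h import *
import pickle
s=state(); print(s['grip_width'],s['grip_force']); row([.5592,-.2196,.07],96.9)
d=pickle.load(open('w5.pkl','rb'))
H=np.array(d['hand_eye']); T=np.eye(4);T[:3,:3]=np.diag([1,-1,-1.]);T[:3,3]=[0,0,.1779]
d['c2w']=T@H   # tool-aligned frame (x=tool x, y=-tool y)
q=onplane(d,[[258.5,136],[258.5,200.5],[231.5,146],[285.5,146]],.013); print('carrier in tool frame at w6 (x, -y):',q.round(4).tolist())
E
```

```text
time: 28.77
position: [0.5622, -0.0086, 0.0724]
tool_rot: [0.429, 3.112, -0.001]
ft_force: [0.1, -0.0, -1.4]
grip_width: 0.64
grip_force: 25.0
time: 29.6
position: [0.5398, -0.0864, 0.0706]
tool_rot: [-1.024, -2.968, 0.001]
ft_force: [0.0, -0.8, -1.8]
grip_width: 0.636
grip_force: 25.0
0.6361575139032772 24.997867941856384
row [-0.0974 -0.0929  0.0005] [-0.11 -0.07 45.04] now [ 0.5398 -0.0864  0.0706] t 29.6
carrier in tool frame at w6 (x, -y): [[0.0316, 0.0016, 0.013], [-0.0377, 0.0016, 0.013], [0.0213, 0.0295, 0.013], [0.0213, -0.0263, 0.013]]
```

```bash
python3 -m handwheel '[{"x":-0.0065,"y":-0.0062,"z":0,"wx":0,"wy":0,"wz":3},{"x":-0.013,"y":-0.0124,"z":0,"wx":0,"wy":0,"wz":6},{"x":-0.0195,"y":-0.0186,"z":0,"wx":0,"wy":0,"wz":9},{"x":-0.026,"y":-0.0248,"z":0,"wx":0,"wy":0,"wz":12},{"x":-0.0325,"y":-0.031,"z":0,"wx":0,"wy":0,"wz":15},{"x":-0.039,"y":-0.0372,"z":0,"wx":0,"wy":0,"wz":18},{"x":-0.0455,"y":-0.0434,"z":0,"wx":0,"wy":0,"wz":21},{"x":-0.052,"y":-0.0496,"z":0,"wx":0,"wy":0,"wz":24},{"x":-0.058,"y":-0.0553,"z":0,"wx":0,"wy":0,"wz":27},{"x":-0.063,"y":-0.06,"z":0,"wx":0,"wy":0,"wz":30}]'
python3 -c "
from h import *
row([.5593,-.2205,.075],96.9)"
```

```text
time: 30.43
position: [0.553, -0.1728, 0.0705]
tool_rot: [-1.758, -2.602, 0.002]
ft_force: [-0.5, 0.0, -1.0]
grip_width: 0.64
grip_force: 25.0
row [-0.0467 -0.0119 -0.0045] [-0.12 -0.03 15.01] now [ 0.553  -0.1728  0.0705] t 30.43
```

```bash
python3 -m handwheel '[{"x":-0.005,"y":-0.0013,"z":0,"wx":0,"wy":0,"wz":3},{"x":-0.011,"y":-0.0028,"z":0,"wx":0,"wy":0,"wz":5.5},{"x":-0.018,"y":-0.0046,"z":0,"wx":0,"wy":0,"wz":8},{"x":-0.025,"y":-0.0064,"z":0,"wx":0,"wy":0,"wz":10},{"x":-0.032,"y":-0.0082,"z":0,"wx":0,"wy":0,"wz":12},{"x":-0.038,"y":-0.0097,"z":0,"wx":0,"wy":0,"wz":13.5},{"x":-0.043,"y":-0.011,"z":0,"wx":0,"wy":0,"wz":14.5},{"x":-0.046,"y":-0.0118,"z":0,"wx":0,"wy":0,"wz":15},{"x":-0.0467,"y":-0.0119,"z":0,"wx":0,"wy":0,"wz":15},{"x":-0.0467,"y":-0.0119,"z":0,"wx":0,"wy":0,"wz":15}]'
python3 - <<'E'
from st import *
import pickle
grab('top');grab('top'); row([.5593,-.2205,.0178],96.9)
d=grab('wrist'); pickle.dump(d,open('w7.pkl','wb')); print('cam',d['c2w'][:3,3].round(3))
W=prof(d,(.5599,-.2255),96.9)
print('y -- idx from +20')
for x in(-24,-16,-8,0,8,16,24): print(x,W[80:115,x+58:x+63].mean(1).astype(int).tolist())
for y in(20,24,28,32,36): print('x at y',y,W[y+59:y+62,15:106].mean(0).astype(int).tolist())
E
```

```text
time: 31.27
position: [0.5602, -0.2185, 0.0706]
tool_rot: [-2.075, -2.357, 0.001]
ft_force: [-0.7, 0.1, -1.9]
grip_width: 0.635
grip_force: 25.0
row [-0.0025 -0.0012  0.0529] [-0.1  -0.05  0.43] now [ 0.5603 -0.2179  0.0707] t 31.37
cam [ 0.552 -0.147  0.255]
y -- idx from +20
-24 [225, 177, 99, 79, 79, 78, 78, 78, 78, 78, 78, 77, 77, 78, 78, 77, 93, 160, 195, 168, 156, 166, 199, 203, 141, 93, 78, 77, 77, 77, 77, 77, 77, 78, 77]
-16 [221, 171, 95, 78, 78, 78, 78, 77, 77, 78, 78, 78, 78, 77, 77, 77, 96, 166, 223, 228, 229, 230, 228, 207, 139, 94, 78, 78, 77, 78, 77, 77, 77, 77, 77]
-8 [216, 163, 91, 78, 78, 79, 78, 78, 79, 78, 78, 79, 79, 78, 79, 77, 94, 166, 222, 229, 230, 231, 228, 207, 140, 96, 79, 78, 79, 79, 78, 78, 78, 78, 79]
0 [201, 161, 90, 78, 79, 80, 79, 79, 80, 80, 80, 79, 80, 79, 79, 79, 92, 166, 220, 230, 231, 231, 229, 207, 139, 96, 80, 80, 79, 79, 79, 79, 79, 79, 79]
8 [216, 160, 90, 80, 81, 80, 80, 80, 80, 81, 80, 81, 81, 80, 81, 80, 96, 181, 222, 230, 231, 231, 230, 212, 143, 95, 80, 80, 80, 80, 80, 80, 80, 80, 80]
16 [217, 158, 91, 78, 79, 79, 78, 78, 79, 79, 79, 78
[... 1633 characters left out ...]
9, 79, 78, 78, 79, 79, 79, 79, 78, 79, 79, 78, 78, 79, 80, 79, 79, 80, 79, 79, 80, 81, 80, 80, 82, 80, 79, 78, 77, 78, 78, 78, 79, 80, 78, 77, 77, 78, 80, 81, 81, 81, 81, 81, 95, 162, 227, 237, 237, 233, 231, 221, 142, 86, 81, 80, 81, 82, 84, 84, 83]
x at y 36 [76, 78, 79, 80, 80, 78, 76, 75, 115, 192, 214, 214, 211, 208, 190, 148, 115, 110, 106, 106, 110, 111, 110, 112, 114, 114, 113, 111, 113, 113, 113, 114, 114, 113, 114, 112, 113, 113, 111, 113, 113, 112, 112, 112, 112, 112, 113, 112, 114, 119, 121, 120, 119, 119, 118, 118, 117, 116, 116, 117, 117, 117, 117, 117, 117, 115, 115, 117, 117, 118, 116, 114, 113, 116, 127, 160, 211, 217, 215, 212, 210, 193, 124, 82, 80, 80, 80, 82, 83, 84, 83]
```

Run:
```python
from st import *
import pickle
d=pickle.load(open('w7.pkl','rb'))
W=prof(d,(.5599,-.2257),96.7,.096)
for x in(-25,-15,-8,4,12,20,26): print(x,'y20..44',W[80:105,x+59:x+64].mean(1).astype(int).tolist())
print('x at y 30',W[89:92,25:96].mean(0).astype(int).tolist())
row([.5599,-.2257,.0178],96.7)
```

```text
-25 y20..44 [229, 229, 228, 228, 227, 227, 227, 226, 204, 143, 126, 127, 149, 208, 228, 228, 217, 159, 157, 176, 217, 222, 222, 222, 221]
-15 y20..44 [106, 111, 124, 176, 225, 230, 229, 229, 230, 229, 230, 229, 230, 230, 229, 229, 217, 129, 77, 78, 78, 78, 77, 78, 77]
-8 y20..44 [78, 65, 55, 71, 187, 229, 229, 229, 229, 229, 229, 229, 229, 229, 229, 230, 214, 124, 78, 79, 79, 79, 79, 79, 78]
4 y20..44 [80, 72, 60, 57, 135, 224, 229, 229, 229, 229, 229, 230, 230, 230, 230, 230, 215, 122, 80, 81, 81, 80, 80, 81, 80]
12 y20..44 [80, 70, 58, 82, 185, 231, 230, 231, 231, 230, 231, 231, 231, 231, 231, 230, 216, 124, 79, 79, 78, 78, 78, 78, 78]
20 y20..44 [229, 229, 229, 229, 230, 230, 230, 230, 229, 230, 228, 228, 229, 230, 230, 229, 213, 125, 93, 100, 117, 120, 121, 121, 122]
26 y20..44 [227, 226, 226, 226, 226, 228, 228, 227, 195, 134, 118, 122, 154, 216, 228, 228, 210, 139, 111, 121, 163, 164, 162, 163, 163]
x at y 30 [181, 85, 76, 79, 80, 80, 79, 77, 94, 201, 197, 100, 81, 83, 113, 221, 235, 233, 231, 230, 228, 228, 231, 231, 231, 231, 230, 230, 229, 228, 229, 228, 229, 231, 231, 231, 169, 133, 229, 231, 229, 229, 230, 230, 229, 228, 231, 233, 229, 230, 231, 228, 229, 228, 230, 231, 229, 230, 223, 125, 82, 80, 87, 171, 203, 97, 83, 84, 84, 84, 85]
row [-0.0078 -0.0013  0.0529] [-0.1  -0.05  0.63] now [ 0.5603 -0.2179  0.0707] t 31.42
```

Near fence, hooks and carrier are all measured in one picture: carrier is 1.5 mm off in x and about 1.7 mm in y. Correct and lower to just above the fences.

```bash
python3 -m handwheel '[{"x":-0.0005,"y":-0.0005,"z":0.002,"wx":0,"wy":0,"wz":0},{"x":-0.0017,"y":-0.0015,"z":0.006,"wx":0,"wy":0,"wz":0},{"x":-0.0017,"y":-0.0015,"z":0.012,"wx":0,"wy":0,"wz":0},{"x":-0.0017,"y":-0.0015,"z":0.018,"wx":0,"wy":0,"wz":0},{"x":-0.0017,"y":-0.0015,"z":0.024,"wx":0,"wy":0,"wz":0},{"x":-0.0017,"y":-0.0015,"z":0.03,"wx":0,"wy":0,"wz":0},{"x":-0.0017,"y":-0.0015,"z":0.035,"wx":0,"wy":0,"wz":0},{"x":-0.0017,"y":-0.0015,"z":0.038,"wx":0,"wy":0,"wz":0},{"x":-0.0017,"y":-0.0015,"z":0.039,"wx":0,"wy":0,"wz":0},{"x":-0.0017,"y":-0.0015,"z":0.039,"wx":0,"wy":0,"wz":0}]'
python3 - <<'E'
from st import *
import pickle
grab('top');grab('top'); row([.5599,-.2257,.0178],96.7)
d=grab('wrist'); pickle.dump(d,open('w8.pkl','wb')); s=state(); print('cam',d['c2w'][:3,3].round(3),s['ft_force'].round(2))
for z in(.038,.057):
  W=prof(d,(.5599,-.2257),96.7,z)
  for x in(-18,-10,6,14,18): print(z,x,'y25..49',W[85:110,x+59:x+64].mean(1).astype(int).tolist())
  for y in (28,31): print('x at y',y,W[y+59:y+62,20:101].mean(0).astype(int).tolist())
E
```

```text
time: 32.25
position: [0.5588, -0.2202, 0.0313]
tool_rot: [-2.074, -2.357, 0.002]
ft_force: [0.1, -0.6, -1.5]
grip_width: 0.635
grip_force: 25.0
row [-0.0054  0.0001  0.0141] [-0.07 -0.02  0.59] now [ 0.5592 -0.2204  0.0319] t 32.35
cam [ 0.551 -0.149  0.216] [-0.06 -0.54 -0.95]
0.038 -18 y25..49 [233, 232, 232, 229, 189, 97, 79, 79, 79, 79, 79, 80, 155, 223, 231, 232, 234, 233, 221, 149, 102, 80, 79, 79, 79]
0.038 -10 y25..49 [232, 232, 232, 230, 183, 93, 80, 80, 81, 80, 81, 81, 146, 225, 232, 233, 234, 233, 223, 154, 105, 81, 80, 80, 80]
0.038 6 y25..49 [232, 233, 233, 229, 181, 95, 82, 83, 83, 82, 82, 81, 137, 226, 233, 234, 235, 234, 225, 160, 105, 84, 82, 81, 82]
0.038 14 y25..49 [233, 233, 233, 228, 181, 95, 80, 80, 80, 80, 80, 80, 135, 225, 234, 235, 235, 234, 224, 165, 108, 83, 80, 80, 80]
0.038 18 y25..49 [232, 232, 232, 227, 177, 92, 80, 80, 80, 80, 80, 80, 133, 223, 234, 235, 236, 234, 225, 168, 110, 84, 80, 80, 80]
x at y 28 [81, 78, 79, 152, 235, 240, 238, 235, 232, 224, 223, 222, 222, 223, 223, 224, 226, 225, 223, 221, 219, 218, 216, 216, 217, 219, 219, 218, 215, 217, 2
[... 1392 characters left out ...]
38, 238, 235, 233, 233, 232, 232, 234, 235, 235, 233, 233, 233, 231, 232, 233, 232, 233, 234, 234, 231, 113, 201, 234, 233, 232, 233, 233, 233, 232, 232, 235, 235, 232, 234, 232, 231, 231, 231, 234, 234, 233, 233, 195, 95, 82, 80, 105, 211, 198, 208, 208, 200, 186, 115, 83, 84, 83, 85, 86, 86, 86]
x at y 31 [79, 81, 82, 83, 81, 78, 76, 159, 238, 239, 236, 233, 227, 232, 227, 205, 190, 200, 231, 238, 237, 235, 234, 233, 231, 232, 233, 235, 234, 233, 233, 233, 232, 232, 232, 231, 233, 235, 234, 230, 111, 207, 234, 233, 232, 233, 233, 233, 232, 233, 236, 235, 233, 234, 232, 232, 231, 232, 234, 234, 232, 234, 231, 221, 202, 202, 227, 232, 219, 239, 237, 234, 228, 141, 83, 83, 83, 84, 87, 86, 86]
```

```bash
python3 -m handwheel '[{"x":0.0007,"y":-0.0004,"z":0,"wx":0,"wy":0,"wz":-0.5},{"x":0.0007,"y":-0.0004,"z":0.002,"wx":0,"wy":0,"wz":-0.5},{"x":0.0007,"y":-0.0004,"z":0.004,"wx":0,"wy":0,"wz":-0.5},{"x":0.0007,"y":-0.0004,"z":0.006,"wx":0,"wy":0,"wz":-0.5},{"x":0.0007,"y":-0.0004,"z":0.008,"wx":0,"wy":0,"wz":-0.5},{"x":0.0007,"y":-0.0004,"z":0.009,"wx":0,"wy":0,"wz":-0.5},{"x":0.0007,"y":-0.0004,"z":0.01,"wx":0,"wy":0,"wz":-0.5}]'
python3 -m handwheel '[{"x":0,"y":0,"z":0.001,"wx":0,"wy":0,"wz":0},{"x":0,"y":0,"z":0.002,"wx":0,"wy":0,"wz":0},{"x":0,"y":0,"z":0.003,"wx":0,"wy":0,"wz":0},{"x":0,"y":0,"z":0.003,"wx":0,"wy":0,"wz":0}]'
python3 - <<'E'
from h import *
f=[]
for i in range(3): grab('top'); f.append(state()['ft_force'])
row([.5599,-.2257,.0178],96.7); print(np.mean(f,0).round(2))
E
```

```text
time: 32.98
position: [0.5583, -0.2197, 0.0214]
tool_rot: [-2.064, -2.366, 0.002]
ft_force: [0.1, 0.6, -0.6]
grip_width: 0.636
grip_force: 25.0
time: 33.32
position: [0.5582, -0.2197, 0.0185]
tool_rot: [-2.064, -2.366, 0.002]
ft_force: [0.5, -0.7, -1.1]
grip_width: 0.635
grip_force: 25.0
row [-0.0062  0.0006  0.0009] [-0.09 -0.03  1.09] now [ 0.5585 -0.2197  0.0187] t 33.47
[ 0.22 -0.27 -1.23]
```

```bash
python3 -m handwheel '[{"x":0,"y":0,"z":0.0005,"wx":0,"wy":0,"wz":0},{"x":0,"y":0,"z":0.001,"wx":0,"wy":0,"wz":0},{"x":0,"y":0,"z":0.0013,"wx":0,"wy":0,"wz":0},{"x":0,"y":0,"z":0.0013,"wx":0,"wy":0,"wz":0}]'
python3 - <<'E'
from h import *
f=[]
for i in range(4): grab('top'); f.append(state()['ft_force'])
row([.5599,-.2257,.0178],96.7); print(np.mean(f,0).round(2))
E
```

```text
time: 33.8
position: [0.5585, -0.2198, 0.0178]
tool_rot: [-2.065, -2.366, 0.001]
ft_force: [-0.3, 0.5, 2.0]
grip_width: 0.638
grip_force: 25.0
row [-0.0061  0.0006 -0.    ] [-0.09 -0.02  1.09] now [ 0.5585 -0.2197  0.0178] t 34.0
[-0.75  0.36  2.72]
```

Resting on the seat floor at the expected height. Release gently, rise and check.

```bash
python3 -m handwheel '[{"x":0,"y":0,"z":0,"wx":0,"wy":0,"wz":0},{"x":0,"y":0,"z":0,"wx":0,"wy":0,"wz":0},{"x":0,"y":0,"z":0,"wx":0,"wy":0,"wz":0},{"x":0,"y":0,"z":0,"wx":0,"wy":0,"wz":0}]' 0.0575 5
python3 -m handwheel '[{"x":0,"y":0,"z":0,"wx":0,"wy":0,"wz":0},{"x":0,"y":0,"z":0,"wx":0,"wy":0,"wz":0},{"x":0,"y":0,"z":0,"wx":0,"wy":0,"wz":0},{"x":0,"y":0,"z":0,"wx":0,"wy":0,"wz":0}]' 0.065 5
python3 -m handwheel '[{"x":0,"y":0,"z":-0.002,"wx":0,"wy":0,"wz":0},{"x":0,"y":0,"z":-0.005,"wx":0,"wy":0,"wz":0},{"x":0,"y":0,"z":-0.01,"wx":0,"wy":0,"wz":0},{"x":0,"y":0,"z":-0.02,"wx":0,"wy":0,"wz":0},{"x":0,"y":0,"z":-0.035,"wx":0,"wy":0,"wz":0},{"x":0,"y":0,"z":-0.06,"wx":0,"wy":0,"wz":0},{"x":0,"y":0,"z":-0.09,"wx":0,"wy":0,"wz":0},{"x":0,"y":0,"z":-0.12,"wx":0,"wy":0,"wz":0},{"x":0,"y":0,"z":-0.15,"wx":0,"wy":0,"wz":0},{"x":0,"y":0,"z":-0.15,"wx":0,"wy":0,"wz":0}]'
python3 - <<'E'
from st import *
import pickle
grab('top');grab('top'); d=grab('wrist'); pickle.dump(d,open('w9.pkl','wb')); print('cam',d['c2w'][:3,3].round(3))
im=d['image']; hsv=cv2.cvtColor(im,cv2.COLOR_RGB2HSV); u,v=proj(d,[.5599,-.2257,.043])[0].astype(int); print(u,v)
for z in(.038,.043):
  W=prof(d,(.5599,-.2257),96.7,z)
  for x in(-18,-10,10,18): print(z,x,W[10:111,x+58:x+63].mean(1).astype(int).tolist())
  for y in(-30,30): print(z,'y',y,W[y+59:y+62,10:111].mean(0).astype(int).tolist())
m=((hsv[...,0]<8)|(hsv[...,0]>170))&(hsv[...,1]>110)&(hsv[...,2]>40)
n,l,st,c=cv2.connectedComponentsWithStats(m.astype(np.uint8))
for i in range(1,n):
  if st[i,4]>60: print('red',st[i],onplane(d,[c[i]],.075).round(4))
m=(hsv[...,0]>20)&(hsv[...,0]<50)&(hsv[...,1]>40); n,l,st,c=cv2.connectedComponentsWithStats(m.astype(np.uint8))
for i in range(1,n):
  if st[i,4]>60: print('clay',st[i],onplane(d,[c[i]],.06).round(4))
E
```

```text
time: 34.33
position: [0.5584, -0.2197, 0.0172]
tool_rot: [-2.065, -2.366, 0.001]
ft_force: [-0.6, 0.9, 0.1]
grip_width: 0.659
grip_force: 0.0
time: 34.67
position: [0.5584, -0.2197, 0.0174]
tool_rot: [-2.065, -2.366, 0.001]
ft_force: [-0.2, -0.6, 0.0]
grip_width: 0.743
grip_force: 0.0
time: 35.5
position: [0.5627, -0.2207, 0.1756]
tool_rot: [2.059, 2.36, 0.004]
ft_force: [1.1, -0.8, 0.7]
grip_width: 0.748
grip_force: 0.0
cam [ 0.55  -0.149  0.354]
258 179
0.038 -18 [78, 81, 81, 81, 85, 109, 164, 212, 228, 230, 232, 230, 213, 201, 215, 232, 233, 232, 230, 223, 211, 201, 193, 190, 188, 188, 188, 188, 186, 185, 185, 185, 184, 184, 184, 183, 183, 183, 183, 182, 181, 182, 184, 184, 184, 183, 183, 184, 184, 180, 175, 173, 171, 169, 168, 168, 169, 169, 168, 169, 168, 168, 169, 168, 168, 168, 169, 170, 172, 177, 187, 208, 225, 231, 231, 231, 231, 231, 232, 232, 231, 231, 231, 225, 189, 126, 104, 155, 210, 228, 230, 231, 230, 217, 169, 109, 81, 78, 78, 78, 78]
0.038 -10 [82, 82, 82, 82, 83, 104, 159, 210, 230, 232, 232, 229, 214, 196, 208, 231, 231, 220, 184, 134, 122, 129, 135, 136, 136, 13
[... 4652 characters left out ...]
33, 231, 212, 170, 130, 118, 145, 193, 197, 148, 131, 193, 230, 238, 236, 233, 230, 210, 148, 93, 81, 81, 82, 83, 83, 84, 84, 82, 93, 142, 197, 212]
0.043 y 30 [214, 202, 159, 101, 77, 77, 78, 80, 81, 81, 79, 77, 78, 121, 204, 237, 238, 235, 233, 226, 186, 168, 203, 198, 151, 120, 133, 180, 227, 236, 235, 233, 231, 230, 231, 232, 233, 233, 232, 232, 231, 231, 230, 230, 230, 231, 233, 234, 227, 183, 186, 224, 231, 231, 231, 232, 231, 230, 231, 233, 233, 231, 232, 232, 230, 230, 230, 232, 232, 232, 231, 204, 151, 115, 115, 154, 197, 178, 126, 137, 201, 233, 238, 236, 233, 224, 176, 112, 83, 81, 82, 83, 85, 85, 84, 84, 79, 99, 167, 204, 213]
red [244 172  28  30 442] [[ 0.5587 -0.2236  0.075 ]]
```

Carrier sits between all fences (gaps on both sides and ends, measured at about 2 mm), specimen upright in the middle, and the arm is clear. Hand in.

```bash
python3 -m handwheel '[{"x":0,"y":0,"z":0,"wx":0,"wy":0,"wz":0},{"x":0,"y":0,"z":0,"wx":0,"wy":0,"wz":0}]'; python3 -c "
from bench import ctrl
print(ctrl.close_job())"
```

```text
time: 35.82
position: [0.5578, -0.2195, 0.1661]
tool_rot: [-2.063, -2.364, 0.003]
ft_force: [0.7, -0.0, 0.1]
grip_width: 0.749
grip_force: 0.0
the job is handed in; nothing more can be done
None
```

The job is handed in at 35.8 s: the carrier is seated in the stage with the specimen upright within about 2 mm of its middle, and the spatula lies flat on the bench; the verdict was not shown.

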